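# Fill the mini-cheese canister, heft the cup empty, and start the lid backward

### The job

Put all the waxed mini cheeses away in the clear canister: pick up those lying on the white board, and tip those in the steel cup in over the canister's mouth; after tipping, hold the cup upright and still in the air to feel by its weight whether any cheese is left, tip again if so, and once it is empty stand it back upright on the black mat. When every cheese is in, set the lid level on the neck with its yellow dot about an eighth of a turn clockwise past the canister's yellow line, turn it backward (anticlockwise) until it drops into the thread with the dot at the line, then screw it clockwise until it is fully tight. Leave the other things on the counter where they are.

Things in the scene. Friction and masses are not known exactly. Their poses are not given: they have to be found in the camera images.
- canister: Clear plastic canister clamped to the counter; it cannot move or turn. Origin at the counter under its centre, z up; +x points to the yellow start line, a 9 mm wide stripe over the shoulder and down the wall. Body 120 mm across; open neck 86 mm across outside, 80 mm inside; rim 145 mm and inner floor 9 mm above the counter. The neck has a right-hand three-start thread, 97 mm across.
- mouth (a point): Centre of the canister's mouth, at the rim. Heights of lid_bar above it: lid resting on top of the thread, not engaged, dot 45 degrees clockwise (from above) past the line: 32 mm; turned back it climbs to 35 mm and, dot at the line (within 5 degrees), drops to 26 mm; clockwise from there it sinks 1 mm per 12 degrees to 19 mm (lid on the rim, dot about 85 degrees past the line).
- lid_bar (a point): Centre of the grip bar of the blue screw lid (about 150 g, skirt down): a cap 107 mm across, 25 mm high, the bar on top 70 mm long (lid's x), 18 mm thick, 30 mm high. The point is on the lid's axis half-way up the bar: 40 mm above the skirt's lower edge, 15 mm above the top face. z up, +x towards the yellow dot. Lugs in the skirt ride on the thread; 2 mm of play sideways.
- lid_dot (a point): The yellow dot, 13 mm across, on the lid's top face, 44.5 mm from the lid's axis beyond one end of the bar. Screwed clockwise, the lid meets the rim with the dot about 85 degrees past the canister's line and is tight, turning no more, some 20 degrees further.
- mat: Black rubber mat, 170 mm square, 3 mm thick, fixed to the counter; origin under its centre.
- cup_mid (a point): Centre of the opaque steel cup, half-way up (40 mm above its foot). The cup is round, 64 mm across at the foot, 100 mm at the open rim, 80 mm high, wall 3 mm, with the rim curled 3.5 mm inward, which can hold cheeses back when it is tipped only 90 to 100 degrees; at 110 degrees they roll out. It weighs 200 g empty. Axes: z towards the mouth, the handle points along -x.
- cup_handle (a point): Point on the cup's straight black handle where it is best held: 115 mm from the cup's axis and 66 mm above the foot. The handle is a round bar 18 mm thick, level with the foot, from 46 to 168 mm from the axis.
- board: White plastic cutting board, 180 mm (its x) by 250 mm (its y), 12 mm thick, fixed; origin under its centre. The cheese knife lies along its far edge.
- in1_mid (a point): Centre of a waxed mini cheese that starts in the cup: a rigid capsule 40 mm long along its x axis and 30 mm thick, 22 g, red or gold with a paper band.
- in2_mid (a point): As in1_mid: another cheese that starts in the cup.
- in3_mid (a point): As in1_mid: a third cheese that starts in the cup, if present.
- out1_mid (a point): Centre of a waxed mini cheese of the same kind that starts lying on the board, if present.
- out2_mid (a point): As out1_mid: another cheese lying on the board, if present.
- out3_mid (a point): As out1_mid: another cheese lying on the board, if present.
- knife: Cheese knife with a black handle, lying on the board's far edge. Leave it.
- pickles: Small green glass jar standing at the back. Leave it.
- mustard: Small amber jar with a red cap standing at the back. Leave it.
- ramekin: Small white ceramic bowl at the back. Leave it.
- clicker: Grey label dispenser block, 50 x 110 x 45 mm, at the back. Leave it.

How it is judged:
On the way, in this order (a step that is already met when the one before it is completed fails the run):
1. the cup is tipped over the canister's mouth (angle between cup_mid's own z axis and vertical above 1.2 rad and horizontal distance between cup_mid and mouth below 0.1 m and height (world z) of cup_mid above 0.15 m), for 0.1 s.
2. the cup, empty now, is held upright and still in the air (hefted) (angle between cup_mid's own z axis and vertical below 0.35 rad and height (world z) of cup_mid above 0.09 m and linear speed of cup below 0.05 m/s and contact force between the fingers and cup above 0.5 N and distance between each of in1_mid, in2_mid, in3_mid and cup_mid above 0.06 m), for 0.4 s.
3. with every cheese in the canister, the lid sits level on top of the thread, not engaged, its dot 12 to 70 degrees clockwise past the line (horizontal distance between each of in1_mid, in2_mid, in3_mid, out1_mid, out2_mid, out3_mid and mouth below 0.055 m and height (world z) of each of in1_mid, in2_mid, in3_mid, out1_mid, out2_mid, out3_mid below 0.135 m and horizontal distance between lid_bar and mouth below 0.006 m and angle between lid_bar's own z axis and vertical below 0.1 rad and z of lid_bar in the frame of canister between 0.1745 and 0.186 m and y of lid_dot in the frame of canister between -0.0418 and -0.0093 m and x of lid_dot in the frame of canister above 0.015 m), for 0.1 s.
4. the lid, turned backward, has dropped into the thread with its dot at the line (horizontal distance between lid_bar and mouth below 0.006 m and angle between lid_bar's own z axis and vertical below 0.1 rad and z of lid_bar in the frame of canister below 0.1738 m and y of lid_dot in the frame of canister above -0.0085 m and x of lid_dot in the frame of canister above 0.04 m), for 0.1 s.
5. the lid is screwed down tight (horizontal distance between lid_bar and mouth below 0.006 m and angle between lid_bar's own z axis and vertical below 0.1 rad and z of lid_bar in the frame of canister below 0.1658 m and x of lid_dot in the frame of canister below -0.005 m and y of lid_dot in the frame of canister below -0.03 m), for 0.1 s.
At the end, for the whole second after the job is handed in: Every cheese lies in the canister; the lid is level and down on the rim (within 2 mm), its dot more than 96 degrees clockwise past the line, that is tight; the cup stands upright on the mat (its axis within 70 mm of the mat's centre); all at rest (all of step 5 and horizontal distance between each of in1_mid, in2_mid, in3_mid, out1_mid, out2_mid, out3_mid and mouth below 0.055 m and height (world z) of each of in1_mid, in2_mid, in3_mid, out1_mid, out2_mid, out3_mid below 0.135 m and horizontal distance between cup_mid and mat below 0.07 m and height (world z) of cup_mid below 0.05 m and angle between cup_mid's own z axis and vertical below 0.1 rad and linear speed of each of cup, lid below 0.02 m/s); the robot touches nothing.
It fails at once if a bystander is pushed more than 30 mm (distance of any of knife, pickles, mustard, ramekin, clicker from where it was at the start of the episode above 0.03 m).
Of in3, out1, out2, out3 only 1 to 4 are there at a start; the rules pass over those that are not, and their reading is None.
At some moment in a run one of cup may be knocked a few centimetres aside while the robot is not near it.
Once in a run the grip may slacken for a moment while it holds something.
It also fails if it takes over 210 s, if anything falls off the work surface, if the arm or the gripper's body presses on something with over 40 N, if the wrist force passes 120 N, or if a joint passes its speed limit or range.

### The arm

A 6-joint arm with a two-finger parallel gripper is mounted at the origin on the work surface. World frame = base frame: x ahead of the robot, y to its left, z up, the work surface at z = 0. Lengths are in m, angles in rad, forces in N, time in s.
With the tool pointing down it reaches from about 0.3 to 0.95 m from the base axis. Payload 3.1 kg.
Tool frame: the origin (TCP) lies at the very end of the fingers, on their centre line; the grasp point (between the pads) lies 19 mm behind it; z points along the fingers, x is the direction in which the jaws open and shut, and the axes are right-handed (so a half turn about z gives the same grasp; the last joint's range is limited). The gripper opens to 85 mm and grips with 20 to 120 N. Pads are 22 mm wide; open, the fingers measure 114 mm over their backs; the gripper's body (76 mm by 85 mm) begins 54 mm behind the grasp point. The pads swing forward as they close: fully open they stand 13 mm farther back than shut.
Start: joints at [1.167, 0.308, 1.634, -0, 1.2, -0.07], TCP at [0.205, 0.59, 0.231] pointing down, gripper open.
Joint ranges: [-3.06, 3.06], [-0.79, 1.96], [0.05, 2.63], [-1.19, 4.34], [0.05, 2.64], [-2.94, 2.94]. Speed limits (rad/s): [2.79, 2.79, 3.14, 3.14, 3.14, 3.14].

### API

Orientations are given as a unit quaternion [x, y, z, w].
In Python, from rig import env, cams, ticket gives the robot as it stands.
- The arm moves only by the tool servo_tool, never from a script. Its argument "deltas" is a list of rows, each a list of 2 entries, a list of its own where there are three numbers: the shift along the tool's x, y, z in mm, then the turn, a rotation vector about the tool's x, y, z in degrees. A call has 1 to 20 rows; each row shifts and turns the commanded pose from where the row before left it, along the tool's axes as they then stand; what a row does not reach is not made up. A row lasts 1/8 s, in which the tool goes at most 62.5 mm and 10.7 degrees, less where a joint would pass 70% of its speed; a pose out of reach is approached as far as the arm can. A call with a gripper value outside its range is refused whole. "jaw" is the finger opening in mm, from 0 to 85.4, set as the call begins (left out, the last holds). The fingers move at their own pace and stop on an object; the grip force is fixed at half the most. Time passes only in rows, so rows that do not move let the fingers close. It gives the time, the measured TCP pose, the force and the opening at its end, in the units of the state.
- env.state(): the state, without advancing time (a new reading comes with each control period).
- cams.read_camera(name): name is "scene" or "side" or "wrist"; returns the picture (384x512x3 uint8, blue, green, red); there is no depth.
- cams.calibration(name): a dict with "camera_matrix" (3x3 intrinsics, pixels), "xyz" and "attitude" of the camera in the world. Camera axes: x right, y up, looking along -z (the intrinsics and any distortion apply to the point x, -y, -z); pixel columns grow to the right and rows downward; lengths in m; the calibration is good to about 2 mm. The wrist camera is an equidistant fisheye: a pixel r from the principal point sees the ray r / f radians off the axis. A picture is of the moment at which its call begins: read the wrist's pose just before it. calibration takes no time and is no camera call; for the wrist camera it gives the pose at the moment of the call.
- ticket.close_job(): hands the job in, once; it reports no verdict.
The state is a dict: "clock": time; "joints": joint angles; "joint_vel": joint speeds; "joint_efforts": joint torques, N m; "tcp_pos": TCP position; "orientation": TCP orientation; "wrist_force": force on the tool from outside, world axes, zero at the start; "torque": the same for the moment, N m; "grip_width": opening from 0.0 (shut) to 1.0 (fully open).
Only numpy, scipy, OpenCV 4.12 (cv2) and the standard library are available. Lean on these libraries where they do the work, as an engineer would, in place of code of your own. Each camera call takes 0.05 s, during which the arm holds its last target. There are 200 camera calls.

## Working session

There is one attempt and no reset: what is moved stays moved. The work goes in short steps, Python scripts to look and compute and a tool call to move; the robot and the scene stay as the last step left them, time stands still between calls to the robot, and variables do not carry over. Pictures are saved under pics/ and viewed, about 12 in all and at most 16, crops included, and the job is handed in when it is done.

Besides the shell and the picture viewer there is one more tool, called as a command line: name --argument value ..., lists and objects as JSON in quotes. servo_tool: Moves the arm, as the interface text tells. Its arguments: {"type":"object","properties":{"deltas":{"type":"array"},"jaw":{"type":"number"}},"required":["deltas"]}

```bash
ls; mkdir -p pics; cat > h.py <<'E'
import numpy as np, cv2
from scipy.spatial.transform import Rotation as R
from rig import env, cams, ticket
def snap(n,f):
    c=cams.calibration(n); im=cams.read_camera(n); cv2.imwrite(f'pics/{f}.png',im); np.save(f'pics/{f}.npy',np.array([c],dtype=object),allow_pickle=True); return im,c
def rot(a):
    a=np.array(a,float)
    return R.from_quat(a) if a.size==4 else R.from_matrix(a) if a.shape==(3,3) else R.from_rotvec(a)
def ray(c,u,v,fish=False):
    K=np.array(c['camera_matrix']); x=(u-K[0,2])/K[0,0]; y=(v-K[1,2])/K[1,1]
    if fish:
        r=np.hypot(x,y); s=np.sin(r)/max(r,1e-9); d=np.array([x*s,-y*s,-np.cos(r)])
    else: d=np.array([x,-y,-1.])
    return np.array(c['xyz']),rot(c['attitude']).apply(d)
def at(c,u,v,z,fish=False):
    o,d=ray(c,u,v,fish); return o+d*(z-o[2])/d[2]
def load(f): return np.load(f'pics/{f}.npy',allow_pickle=True)[0]
def proj(c,p,fish=False):
    K=np.array(c['camera_matrix']); q=rot(c['attitude']).inv().apply(np.array(p)-np.array(c['xyz'])); x,y,z=q[0],-q[1],-q[2]
    if fish:
        r=np.hypot(x,y); t=np.arctan2(r,z); x,y,z=x/r*t,y/r*t,1
    return np.array([K[0,0]*x/z+K[0,2],K[1,1]*y/z+K[1,2]])
def local(p,axis_z=None):
    "world target TCP -> shift mm in tool axes"
    s=env.state(); return rot(s['orientation']).inv().apply(np.array(p)-s['tcp_pos'])*1000
E
python3 - <<'E'
from h import *
print(env.state())
for n in('scene','side','wrist'):
    im,c=snap(n,n+'0'); print(n,c)
a=[cv2.imread(f'pics/{n}0.png') for n in('scene','side')]
E
```

```text
pics
{'clock': 0.0, 'joints': array([ 1.16729392e+00,  3.09037287e-01,  1.63517766e+00,  2.94110442e-05,
        1.19969526e+00, -6.96930321e-02]), 'joint_vel': array([-5.73209325e-05,  5.47462911e-04, -2.80513327e-04,  2.77521356e-04,
       -9.27413152e-05,  5.94421124e-04]), 'joint_efforts': array([-1.09376993e-03, -4.15251482e+01, -2.76663136e+01, -3.18266457e-04,
        1.04207243e-02,  1.98603118e-05]), 'tcp_pos': array([0.20446978, 0.58974301, 0.2300312 ]), 'orientation': array([ 8.14755431e-01,  5.79803626e-01, -9.95757918e-04,  5.92805973e-04]), 'wrist_force': array([-0.27313766, -0.37487748,  0.57265274]), 'torque': array([ 0.02355452, -0.00658945, -0.00097856]), 'grip_width': 0.9986586785889507}
scene {'camera_matrix': array([[366.06969167,   0.        , 258.18582497],
       [  0.        , 366.06969167, 197.80038779],
       [  0.        ,   0.        ,   1.        ]]), 'xyz': array([ 1.01745209, -0.60815337,  0.77587299]), 'attitude': array([0.38652896, 0.11931803, 0.28010955, 0.87057292])}
side {'camera_matrix': array([[423.49571412,   0.        , 253.47524546],
       [  0.        , 423.49571412, 191.21610506],
       [  0.        ,   0.        ,   1.        ]]), 'xyz': array([ 0.22356828, -0.75968819,  0.76683211]), 'attitude': array([ 0.42373466, -0.10451235, -0.20064007,  0.8770802 ])}
wrist {'camera_matrix': array([[297.31863964,   0.        , 254.23632099],
       [  0.        , 297.31863964, 194.26001617],
       [  0.        ,   0.        ,   1.        ]]), 'xyz': array([0.13834981, 0.61277105, 0.37312855]), 'attitude': array([-0.11416132, -0.07982773,  0.57457294,  0.80651141])}
```

View pics/scene0.png

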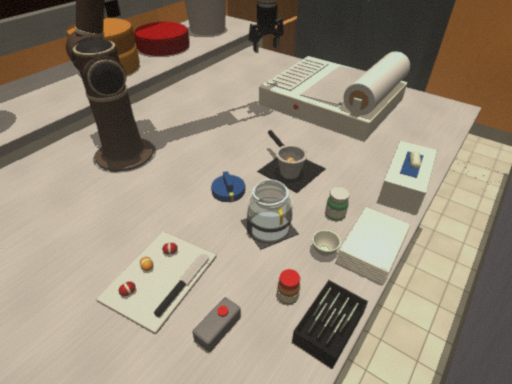

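View pics/side0.png

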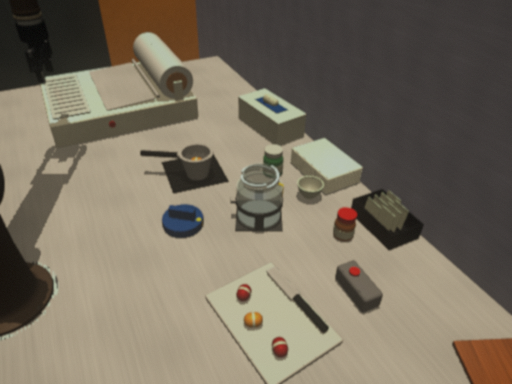

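View pics/wrist0.png

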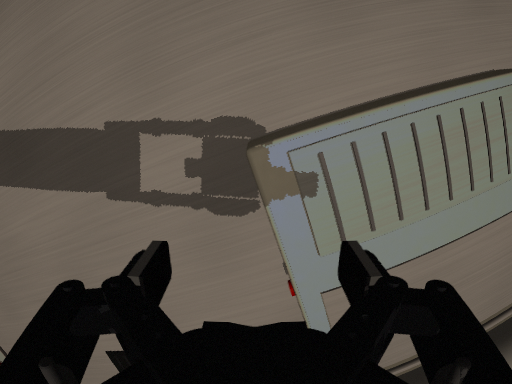

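The scene shows the board with three cheeses at (127,288), (147,263) and (170,248), the lid at (229,187), the canister at (270,210) and the cup at (290,163) with its handle to the upper left. The side view agrees; the wrist sees only the back-left appliance.

```bash
python3 - <<'E'
from h import *
S,D=load('scene0'),load('side0')
def tri(a,b):
    o1,d1=ray(S,*a);o2,d2=ray(D,*b)
    A=np.c_[d1,-d2];t=np.linalg.lstsq(A,o2-o1,rcond=None)[0]
    return ((o1+d1*t[0]+o2+d2*t[1])/2).round(3), np.linalg.norm(o1+d1*t[0]-o2-d2*t[1]).round(4)
for n,a,b in [('c1',(127,288),(280,346)),('c2',(147,263),(253,319)),('c3',(170,248),(244,291)),('dot',(232,195),(198,219)),('rim can',(271,192),(260,175)),('cup rim',(291,157),(196,154)),('handleend',(271,133),(142,153)),('knifeh',(158,312),(322,328)),('pick',(339,196),(274,152)),('lidc',(229,183),(183,213))]:
    print(n,*tri(a,b))
for n,p in [('mat',[(259,169),(288,187),(323,169),(292,152)])]:
    q=np.array([at(S,u,v,.003) for u,v in p]); print(n,q.round(3).tolist(),q.mean(0).round(3))
for n,p in [('board',[(102,290),(162,236),(216,262),(156,322)])]:
    q=np.array([at(S,u,v,.012) for u,v in p]); print(n,q.round(3).tolist(),q.mean(0).round(3))
c=cams.calibration('wrist');s=env.state();Rt=rot(s['orientation'])
print('cam in tool',Rt.inv().apply(np.array(c['xyz'])-s['tcp_pos']),(Rt.inv()*rot(c['attitude'])).as_matrix().round(3).tolist())
print(Rt.as_matrix().round(3))
a=cv2.imread('pics/scene0.png')[120:270,190:370];b=cv2.imread('pics/side0.png')[130:240,130:300]
cv2.imwrite('pics/crop0.png',np.hstack([cv2.resize(a,(430,358),interpolation=cv2.INTER_CUBIC),cv2.resize(b,(370,358),interpolation=cv2.INTER_CUBIC)]))
E
```

```text
c1 [ 0.479 -0.378  0.029] 0.0007
c2 [ 0.459 -0.299  0.027] 0.0001
c3 [ 0.472 -0.23   0.029] 0.0023
dot [0.466 0.039 0.02 ] 0.005
rim can [0.628 0.007 0.136] 0.0004
cup rim [0.543 0.255 0.072] 0.0063
handleend [0.403 0.346 0.063] 0.0023
knifeh [ 0.579 -0.375  0.019] 0.0022
pick [0.758 0.168 0.074] 0.0016
lidc [0.434 0.064 0.034] 0.0025
mat [[0.447, 0.21, 0.003], [0.578, 0.188, 0.003], [0.625, 0.34, 0.003], [0.486, 0.363, 0.003]] [0.534 0.275 0.003]
board [[0.422, -0.412, 0.012], [0.411, -0.205, 0.012], [0.591, -0.186, 0.012], [0.591, -0.394, 0.012]] [ 0.504 -0.299  0.012]
cam in tool [-0.00027505 -0.07005087 -0.14297129] [[1.0, -0.001, 0.0], [-0.001, -0.961, -0.276], [0.0, 0.276, -0.961]]
[[ 0.328  0.945 -0.001]
 [ 0.945 -0.328 -0.002]
 [-0.002 -0.    -1.   ]]
```

```bash
cat >> h.py <<'E'
from scipy.linalg import logm, expm
def T(p,Rm):
    M=np.eye(4); M[:3,:3]=Rm.as_matrix() if hasattr(Rm,'as_matrix') else Rm; M[:3,3]=p; return M
def down(yaw):
    "tool down, tool x at world yaw (rad)"
    c,s=np.cos(yaw),np.sin(yaw); return R.from_matrix([[c,s,0],[s,-c,0],[0,0,-1]])
def cur():
    s=env.state(); return T(s['tcp_pos'],rot(s['orientation']))
def plan(goal,N=None,start=None,vmax=45,wmax=9.5):
    A=cur() if start is None else start
    D=np.linalg.inv(A)@goal
    a=np.linalg.norm(R.from_matrix(D[:3,:3]).as_rotvec(degrees=True)); d=np.linalg.norm(D[:3,3])*1000
    if N is None: N=max(1,int(np.ceil(max(a/wmax,d/vmax))))
    while True:
        M=expm(np.real(logm(D))/N); v=M[:3,3]*1000
        if np.linalg.norm(v)<=vmax*1.2: break
        N+=1
    w=R.from_matrix(M[:3,:3]).as_rotvec(degrees=True)
    print(N,'x',[v.round(1).tolist(),w.round(2).tolist()]); return goal
E
python3 - <<'E'
from h import *
plan(T([.5,.15,.42],down(0)))
E
```

```text
13 x [[-3.3, 43.3, -14.6], [0.0, 0.01, 5.45]]
```

View pics/crop0.png

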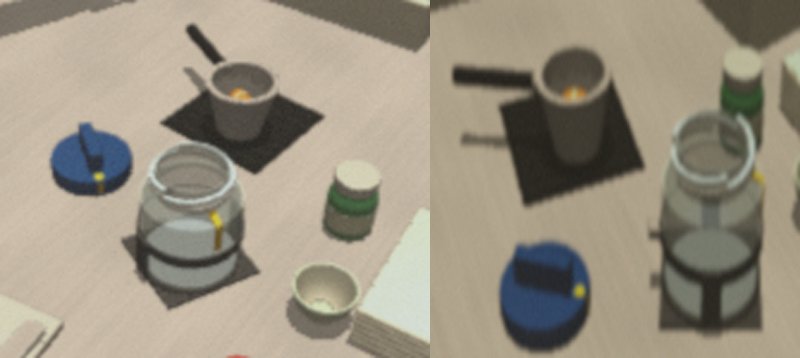

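The crop shows the lid's bar pointing towards its yellow dot, the canister's yellow line on its far side (right in side view), and gold cheese inside the cup.

servo_tool --deltas '[[[-3.3,43.3,-14.6],[0,0,5.45]],[[-3.3,43.3,-14.6],[0,0,5.45]],[[-3.3,43.3,-14.6],[0,0,5.45]],[[-3.3,43.3,-14.6],[0,0,5.45]],[[-3.3,43.3,-14.6],[0,0,5.45]],[[-3.3,43.3,-14.6],[0,0,5.45]],[[-3.3,43.3,-14.6],[0,0,5.45]],[[-3.3,43.3,-14.6],[0,0,5.45]],[[-3.3,43.3,-14.6],[0,0,5.45]],[[-3.3,43.3,-14.6],[0,0,5.45]],[[-3.3,43.3,-14.6],[0,0,5.45]],[[-3.3,43.3,-14.6],[0,0,5.45]],[[-3.3,43.3,-14.6],[0,0,5.45]],[[0,0,0],[0,0,0]],[[0,0,0],[0,0,0]]]'

```text
clock: 2.02
tcp_pos: [0.4992, 0.1509, 0.4206]
orientation: [1.0, 0.0, -0.0, -0.0]
wrist_force: [0.2, 0.6, -0.1]
grip_width: 1.003
```

```bash
python3 - <<'E'
from h import *
s=env.state(); print(s['clock'],s['joints'].round(3),s['tcp_pos'].round(4),s['grip_width'])
im,c=snap('wrist','w1'); cv2.imwrite('pics/w1b.png',cv2.resize(im,(800,600),interpolation=cv2.INTER_CUBIC))
E
```

```text
2.025 [ 2.100e-01 -1.000e-02  1.622e+00  1.000e-03  1.530e+00  2.090e-01] [0.4992 0.1509 0.4206] 1.003223538872484
```

View pics/w1b.png

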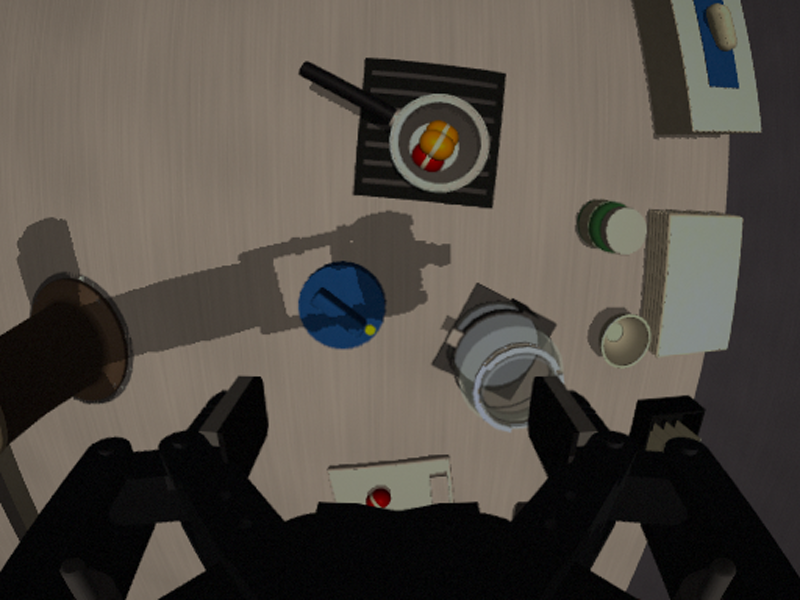

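The overhead picture (800-wide) shows the cup rim at (439,142) with gold and red cheese inside, its handle end at (305,68), the lid at (342,306) with the dot at (370,329), and the canister rim around (518,387).

```bash
python3 - <<'E'
from h import *
W=load('w1'); S,D=load('scene0'),load('side0')
f=lambda u,v,z: at(W,u*.64,v*.64,z,True).round(4)
cup=f(439,142,.083); he=f(306,70,.069); h2=f(393,117,.069)
print('cup',cup,'hend',he,h2)
d=(he-cup)[:2];L=np.linalg.norm(d);d/=L;print('len',L,'dir',np.degrees(np.arctan2(d[1],d[0])),'dir2',np.degrees(np.arctan2(*(he-h2)[1::-1])),'grasp',cup[:2]+d*.115)
print('cup rim width', f(389,142,.083)-f(489,142,.083))
print('mat',np.mean([f(365,58,.003),f(506,73,.003),f(492,208,.003),f(354,194,.003)],0))
lid=f(342,305,.025);dot=f(370,329,.025);print('lid',lid,'dot',dot,np.linalg.norm(lid-dot),np.degrees(np.arctan2(*(dot-lid)[1::-1])))
print('bar',f(318,292,.055),f(362,323,.055))
print('can',f(518,387,.145))
o1,d1=ray(S,281,211);o2,d2=ray(D,280,184.5);t=np.linalg.lstsq(np.c_[d1,-d2],o2-o1,rcond=None)[0];print('line',o1+d1*t[0],o2+d2*t[1])
# scene line assuming radius 60 wall
for v in (206,211,222):
  for z in (.07,.09,.11,.12): print(v,z,(at(S,281.3,v,z)).round(3),end=' ')
  print()
E
```

```text
cup [0.5413 0.2541 0.083 ] hend [0.4019 0.3362 0.069 ] [0.4943 0.2814 0.069 ]
len 0.16178000494498698 dir 149.50392893789373 dir2 149.32893966766167 grasp [0.44220864 0.31246012]
cup rim width [-0.1027 -0.0023  0.    ]
mat [0.53775  0.272775 0.003   ]
lid [0.4319 0.0643 0.025 ] dot [0.4655 0.0336 0.025 ] 0.045513184902838885 -42.41764794816572
bar [0.4084 0.0884 0.055 ] [0.4583 0.0514 0.055 ]
can [0.6228 0.0119 0.145 ]
line [ 0.67429721 -0.01339526  0.1083614 ] [ 0.67469203 -0.01539869  0.10637337]
206 0.07 [0.644 0.038 0.07 ] 206 0.09 [0.655 0.02  0.09 ] 206 0.11 [0.666 0.002 0.11 ] 206 0.12 [ 0.671 -0.008  0.12 ] 
211 0.07 [0.655 0.021 0.07 ] 211 0.09 [0.666 0.003 0.09 ] 211 0.11 [ 0.676 -0.014  0.11 ] 211 0.12 [ 0.681 -0.023  0.12 ] 
222 0.07 [ 0.678 -0.014  0.07 ] 222 0.09 [ 0.688 -0.031  0.09 ] 222 0.11 [ 0.697 -0.048  0.11 ] 222 0.12 [ 0.702 -0.056  0.12 ]
```

servo_tool --deltas '[[[0,0,0],[10,0,0]],[[0,0,0],[10,0,0]],[[0,0,0],[10,0,0]],[[0,0,0],[0,0,0]],[[0,0,0],[0,0,0]]]'

```text
clock: 2.7
tcp_pos: [0.4994, 0.1515, 0.4209]
orientation: [0.966, 0.001, -0.001, -0.258]
wrist_force: [-0.9, 0.3, 0.8]
grip_width: 0.998
```

```bash
python3 - <<'E'
from h import *
s=env.state(); print(s['clock'],s['joints'].round(4),s['tcp_pos'].round(4),rot(s['orientation']).as_matrix().round(3).tolist())
E
```

```text
2.7 [-0.1009 -0.042   1.7341  0.5202  1.5172 -0.1489] [0.4994 0.1515 0.4209] [[1.0, 0.001, -0.001], [0.002, -0.867, 0.499], [-0.001, -0.499, -0.867]]
```

```bash
cat > kin.py <<'E'
from h import *
from scipy.optimize import least_squares
P0=np.array([0,.4,.44,.525,.405])
LO=np.array([-3.06,-.79,.05,-1.19,.05,-2.94]);HI=np.array([3.06,1.96,2.63,4.34,2.64,2.94])
def fk(q,P=P0,full=False):
    r0,d1,a2,a3,d=P; b=R.from_euler('z',q[0])
    e=b.apply([r0+a2*np.sin(q[1]),0,d1+a2*np.cos(q[1])])
    f=b*R.from_euler('y',q[1]+q[2]); w=e+f.apply([0,0,a3])
    t=f*R.from_euler('z',q[3])*R.from_euler('y',q[4])*R.from_euler('z',q[5]+np.pi)
    p=w+t.apply([0,0,d]); return (p,t,w,e) if full else (p,t)
def ik(M,q0):
    Rg=R.from_matrix(M[:3,:3])
    def f(q):
        p,t=fk(q); return np.r_[(p-M[:3,3])*5,(Rg.inv()*t).as_rotvec(),1e-3*(q-q0)]
    s=least_squares(f,np.clip(q0,LO+1e-3,HI-1e-3),bounds=(LO,HI)); return s.x,np.abs(s.fun[:6]).max()
E
python3 - <<'E'
from kin import *
Q=[([1.16729,.30904,1.63518,0,1.1997,-.06969],[.20447,.58974,.23003]),([.21,-.01,1.622,.001,1.53,.209],[.4992,.1509,.4206]),([-.1009,-.042,1.7341,.5202,1.5172,-.1489],[.4994,.1515,.4209])]
s=least_squares(lambda P:np.concatenate([fk(q,P)[0]-p for q,p in Q]),P0);print(s.x,s.fun.round(4))
print(fk(Q[2][0])[1].as_matrix().round(3))
E
```

```text
[0.01117869 0.39758073 0.44062084 0.51358734 0.4015675 ] [ 0.0399 -0.0173 -0.0016  0.0091 -0.0422 -0.0051 -0.     -0.0017  0.0068]
[[ 1.     0.001 -0.001]
 [ 0.002 -0.867  0.499]
 [-0.001 -0.499 -0.867]]
```

```bash
python3 - <<'E'
s=open('kin.py').read()
s=s.replace("P0=np.array([0,.4,.44,.525,.405])","P0=np.array([0,.4,.44,.525,.405,.0436])").replace("r0,d1,a2,a3,d=P","r0,d1,a2,a3,d,o=P").replace("r0+a2*np.sin(q[1]),0,","r0+a2*np.sin(q[1]),o,")
open('kin.py','w').write(s)
from kin import *
Q=[([1.16729,.30904,1.63518,0,1.1997,-.06969],[.20447,.58974,.23003]),([.21,-.01,1.622,.001,1.53,.209],[.4992,.1509,.4206]),([-.1009,-.042,1.7341,.5202,1.5172,-.1489],[.4994,.1515,.4209])]
s=least_squares(lambda P:np.concatenate([fk(q,P)[0]-p for q,p in Q]),P0);print(s.x,s.fun.round(4))
P0[:]=s.x
t=open('kin.py').read();open('kin.py','w').write(t.replace("[0,.4,.44,.525,.405,.0436]",str(s.x.round(5).tolist())))
q=np.array(Q[1][0])
G=0.019
hd=np.array([.4425,.3125,.066])
can=np.array([.625,.01])
def tcp(gp,t): return gp+t.apply([0,0,G])
for pre in (20,30,40):
  for flip in (0,1):
    # cup frame: z up, handle dir a. tool: z down tilted
    def ori(a,tip):  # a handle yaw deg, tip deg (cup z toward m=rot of -y in frame h=180)
        base=R.from_euler('z',a-180,degrees=True)  # cup with x: away from handle
        cupR=base*R.from_euler('x',tip,degrees=True) # tip z-> -y
        toolc=R.from_euler('x',-pre,degrees=True) # tool in cup frame; tilt toward -y
        m=R.from_matrix([[0,1,0],[1,0,0],[0,0,-1]])
        t=cupR*R.from_euler('x',-pre,degrees=True)*m
        if flip: t=t*R.from_euler('z',180,degrees=True)
        return t,cupR
    t,_=ori(149.4,0); q0=q.copy()
    q1,e1=ik(T(tcp(hd,t),t),q0); print(pre,flip,'grasp',q1.round(2),round(e1,4),'tz',t.as_matrix()[:,2].round(2))
    qq=q1
    for tip in (0,30,60,90,110,120):
        t,c=ori(180,tip)
        mid=np.array([can[0],can[1]+.03,.235 if tip>50 else .26]); gp=mid+c.apply([-.115,0,.026])
        qq,e=ik(T(tcp(gp,t),t),qq); print('  tip',tip,qq.round(2),round(e,4),'w',fk(qq,full=True)[2].round(2))
E
```

```text
[-0.00073577  0.31013689  0.45032293  0.52342799  0.31823492  0.04326474] [ 0.0003  0.0001 -0.0001 -0.002  -0.0004  0.      0.0019 -0.      0.    ]
20 0 grasp [ 0.61  0.56  1.72 -0.15  1.18 -0.34] 0.0 tz [-0.17 -0.29 -0.94]
  tip 0 [ 0.19  0.09  1.85 -0.36  1.28 -1.26] 0.0 w [0.51 0.14 0.57]
  tip 30 [-0.13  0.04  1.89  0.18  1.24 -1.77] 0.0 w [ 0.51 -0.02  0.58]
  tip 60 [-0.41  0.21  1.92  0.64  1.39 -2.22] 0.0 w [ 0.51 -0.17  0.48]
  tip 90 [-0.56  0.48  1.88  0.93  1.68 -2.5 ] 0.0 w [ 0.51 -0.27  0.34]
  tip 110 [-0.58  0.69  1.85  1.07  1.89 -2.62] 0.0 w [ 0.51 -0.28  0.23]
  tip 120 [-0.57  0.8   1.83  1.14  2.   -2.67] 0.0 w [ 0.51 -0.28  0.17]
20 1 grasp [ 0.61  0.56  1.72 -0.15  1.18  2.8 ] 0.0 tz [-0.17 -0.29 -0.94]
  tip 0 [ 0.19  0.09  1.85 -0.36  1.28  1.88] 0.0 w [0.51 0.14 0.57]
  tip 30 [-0.13  0.04  1.89  0.18  1.24  1.38] 0.0 w [ 0.51 -0.02  0.58]
  tip 60 [-0.41  0.21  1.92  0.64  1.39  0.92] 0.0 w [ 0.51 -0.17  0.48]
  tip 90 [-0.56  0.48  1.88  0.93  1.68  0.64] 0.0 w [ 0.51 -0.27  0.34]
  tip 110 [-0.58  0.69  1.85  1.07  1.89  0.52] 0.0 w [ 0.51 -0.28  0.23]
  
[... 1407 characters left out ...]
0.75  1.47 -2.34] 0.0 w [ 0.51 -0.22  0.43]
  tip 110 [-0.56  0.49  1.89  0.93  1.67 -2.51] 0.0 w [ 0.51 -0.27  0.33]
  tip 120 [-0.57  0.6   1.87  1.01  1.77 -2.58] 0.0 w [ 0.51 -0.28  0.27]
40 1 grasp [ 0.66  0.78  1.48 -0.24  1.54  2.86] 0.0 tz [-0.33 -0.55 -0.77]
  tip 0 [ 0.35  0.21  1.83 -0.66  1.42  2.13] 0.0 w [0.51 0.23 0.52]
  tip 30 [ 0.07  0.05  1.87 -0.18  1.23  1.7 ] 0.0 w [0.51 0.08 0.58]
  tip 60 [-0.25  0.1   1.92  0.36  1.23  1.18] 0.0 w [ 0.51 -0.08  0.53]
  tip 90 [-0.48  0.3   1.91  0.75  1.47  0.8 ] 0.0 w [ 0.51 -0.22  0.43]
  tip 110 [-0.56  0.49  1.89  0.93  1.67  0.63] 0.0 w [ 0.51 -0.27  0.33]
  tip 120 [-0.57  0.6   1.87  1.01  1.77  0.56] 0.0 w [ 0.51 -0.28  0.27]
```

```bash
cat >> kin.py <<'E'
PRE=30;G=.019
def cupori(a,tip):
    cupR=R.from_euler('z',a-180,degrees=True)*R.from_euler('x',tip,degrees=True)
    return cupR*R.from_euler('x',-PRE,degrees=True)*R.from_matrix([[0,1,0],[1,0,0],[0,0,-1]]),cupR
def cuppose(mid,a,tip):
    t,c=cupori(a,tip); gp=np.array(mid)+c.apply([-.115,0,.026]); return T(gp+t.apply([0,0,G]),t)
def check(goal,N):
    A=cur(); L=np.real(logm(np.linalg.inv(A)@goal)); q=env.state()['joints']; out=[]
    for i in range(1,N+1):
        qn,e=ik(A@expm(L*i/N),q); out.append(np.abs(qn-q).max()/.125); q=qn
    print('end q',q.round(2),'maxrate',max(out).round(2),'err',round(e,4))
E
python3 - <<'E'
from kin import *
M=cuppose([.5413,.2541,.043-.0],149.4,0)
t=M[:3,:3]; M[:3,3]-=t[:,2]*.09
print(M.round(3)); plan(M); check(M,12)
E
```

```text
[[ 0.441  0.861 -0.255  0.46 ]
 [ 0.745 -0.509 -0.43   0.343]
 [-0.5    0.    -0.866  0.13 ]
 [ 0.     0.     0.     1.   ]]
9 x [[11.2, -15.4, 36.5], [-4.69, -4.69, -5.56]]
end q [ 0.67  0.65  1.45 -0.18  1.54 -0.32] maxrate 0.67 err 0.0
```

servo_tool --deltas '[[[11.2,-15.4,36.5],[-4.69,-4.69,-5.56]],[[11.2,-15.4,36.5],[-4.69,-4.69,-5.56]],[[11.2,-15.4,36.5],[-4.69,-4.69,-5.56]],[[11.2,-15.4,36.5],[-4.69,-4.69,-5.56]],[[11.2,-15.4,36.5],[-4.69,-4.69,-5.56]],[[11.2,-15.4,36.5],[-4.69,-4.69,-5.56]],[[11.2,-15.4,36.5],[-4.69,-4.69,-5.56]],[[11.2,-15.4,36.5],[-4.69,-4.69,-5.56]],[[11.2,-15.4,36.5],[-4.69,-4.69,-5.56]],[[0,0,0],[0,0,0]],[[0,0,0],[0,0,0]]]' --jaw 55

```text
clock: 4.08
tcp_pos: [0.4609, 0.3446, 0.1319]
orientation: [0.839, 0.479, -0.223, 0.128]
wrist_force: [0.4, -0.9, 2.5]
grip_width: 0.646
```

```bash
python3 - <<'E'
from kin import *
s=env.state(); print(s['clock'],s['joints'].round(3)); 
im,c=snap('wrist','w2'); cv2.imwrite('pics/w2b.png',im)
M=cuppose([.5413,.2541,.043],149.4,0); plan(M,3)
h=np.array([.5413,.2541,.069]);d=np.array([np.cos(np.radians(149.4)),np.sin(np.radians(149.4)),0])
for r in (.046,.115,.168): print(proj(c,h+d*r,True).round())
print('rim',proj(c,[.5413,.2541,.083],True))
E
```

```text
4.075 [ 0.667  0.633  1.463 -0.183  1.536 -0.319]
3 x [[-0.2, -0.3, 30.9], [0.03, -0.1, -0.03]]
[254. 281.]
[254. 204.]
[254. 135.]
rim [245.96453732 330.25290083]
```

View pics/w2b.png

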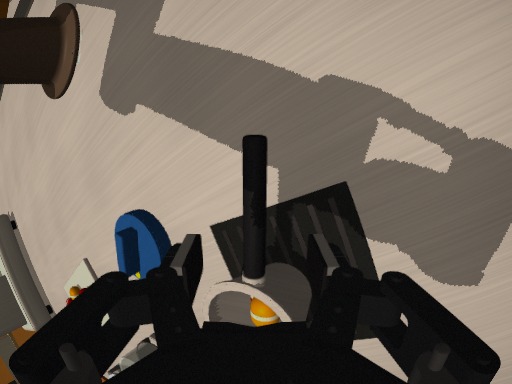

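The handle runs from (254,278) to (254,135), exactly as predicted, between the open fingers. I'll go in and grip.

servo_tool --deltas '[[[0,0,31],[0,0,0]],[[0,0,31],[0,0,0]],[[0,0,31],[0,0,0]],[[0,0,0],[0,0,0]],[[0,0,0],[0,0,0]]]'

```text
clock: 4.75
tcp_pos: [0.4391, 0.304, 0.0525]
orientation: [0.84, 0.478, -0.222, 0.127]
wrist_force: [0.2, 0.8, 0.5]
grip_width: 0.645
```

servo_tool --deltas '[[[0,0,0],[0,0,0]],[[0,0,0],[0,0,0]],[[0,0,0],[0,0,0]],[[0,0,0],[0,0,0]],[[0,0,0],[0,0,0]],[[0,0,0],[0,0,0]]]' --jaw 0

```text
clock: 5.5
tcp_pos: [0.4367, 0.3035, 0.0504]
orientation: [0.839, 0.479, -0.224, 0.128]
wrist_force: [-0.8, 1.8, 3.5]
grip_width: 0.193
```

```bash
python3 - <<'E'
from kin import *
s=env.state(); print(s['clock'],s['wrist_force'],s['torque'],s['grip_width']*85.4)
A=cur()
U=A.copy(); U[2,3]+=.15; plan(U,5)
# actual cup pose: assume mid as given; define grasp offset via PRE nominal
M0=cuppose([.5413,.2541,.043],149.4,0); off=np.linalg.inv(M0)@A; np.save('off.npy',off); print((off[:3,3]*1000).round(1))
can=np.array([.625,.01])
V=cuppose([can[0],can[1]+.033,.30],180,0)@off
plan(V,12,start=U)
E
```

```text
5.5 [-0.80307479  1.76131031  3.50240817] [ 0.33833552  0.00779998 -0.02018202] 16.51410074017173
5 x [[-15.0, -0.0, -26.0], [-0.0, 0.0, -0.0]]
[ 0.  -0.2  2.5]
12 x [[-21.9, 12.4, 2.3], [-1.27, -0.0, -2.21]]
```

servo_tool --deltas '[[[-7.5,0,-13],[0,0,0]],[[-15,0,-26],[0,0,0]],[[-15,0,-26],[0,0,0]],[[-15,0,-26],[0,0,0]],[[-15,0,-26],[0,0,0]],[[-7.5,0,-13],[0,0,0]],[[0,0,0],[0,0,0]],[[0,0,0],[0,0,0]],[[0,0,0],[0,0,0]]]'

```text
clock: 6.62
tcp_pos: [0.4358, 0.3023, 0.1987]
orientation: [0.839, 0.478, -0.226, 0.128]
wrist_force: [-0.4, -0.6, -2.3]
grip_width: 0.189
```

```bash
python3 - <<'E'
from kin import *
s=env.state(); print(s['clock'],s['wrist_force'],s['torque'],s['grip_width']*85.4)
off=np.load('off.npy')
can=np.array([.625,.01])
V=cuppose([can[0],can[1]+.033,.30],180,0)@off
plan(V,12); check(V,12)
im,c=snap('scene','s3'); cv2.imwrite('pics/s3.png',cv2.resize(im[60:330,80:440],(800,600),interpolation=cv2.INTER_CUBIC))
E
```

```text
6.625 [-0.38535784 -0.57549291 -2.26839294] [ 0.53560668 -0.05002915  0.02347252] 16.10605875873829
12 x [[-21.9, 12.5, 2.2], [-1.28, 0.01, -2.21]]
end q [ 0.28  0.11  1.8  -0.51  1.41 -1.16] maxrate 0.62 err 0.0
```

View pics/s3.png

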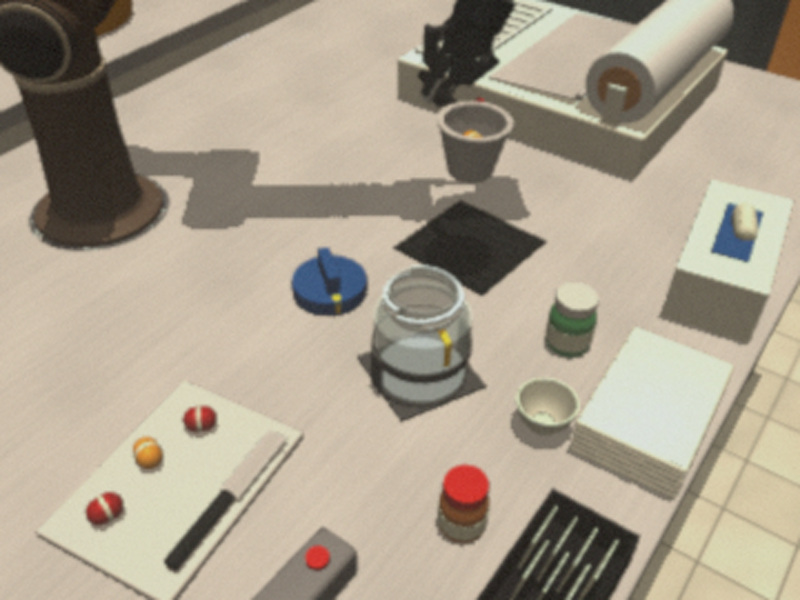

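The cup is lifted level, with cheese in it; the mat is free. Canister rim is around (424,292) of the crop, yellow line at (446,345). On to the canister.

servo_tool --deltas '[[[-11,6,1],[-0.64,0,-1.1]],[[-22,12.5,2.2],[-1.28,0,-2.21]],[[-22,12.5,2.2],[-1.28,0,-2.21]],[[-22,12.5,2.2],[-1.28,0,-2.21]],[[-22,12.5,2.2],[-1.28,0,-2.21]],[[-22,12.5,2.2],[-1.28,0,-2.21]],[[-22,12.5,2.2],[-1.28,0,-2.21]],[[-22,12.5,2.2],[-1.28,0,-2.21]],[[-22,12.5,2.2],[-1.28,0,-2.21]],[[-22,12.5,2.2],[-1.28,0,-2.21]],[[-22,12.5,2.2],[-1.28,0,-2.21]],[[-22,12.5,2.2],[-1.28,0,-2.21]],[[-11,6,1],[-0.64,0,-1.1]],[[0,0,0],[0,0,0]],[[0,0,0],[0,0,0]]]'

```text
clock: 8.55
tcp_pos: [0.5094, 0.0317, 0.309]
orientation: [0.683, 0.683, -0.183, 0.183]
wrist_force: [-0.3, 0.9, -2.1]
grip_width: 0.188
```

```bash
python3 - <<'E'
from kin import *
s=env.state(); print(s['clock'],s['wrist_force'],s['grip_width']*85.4)
off=np.load('off.npy')
im,c=snap('scene','s4'); im2,c2=snap('side','d4')
cv2.imwrite('pics/s4c.png',np.hstack([cv2.resize(im[110:260,190:340],(400,400),interpolation=cv2.INTER_CUBIC),cv2.resize(im2[90:240,170:320],(400,400),interpolation=cv2.INTER_CUBIC)]))
can=np.array([.625,.01])
# pivot path with lip fixed-ish
def mid(tip,lip):
    z=R.from_euler('x',tip,degrees=True).apply([0,0,1]);u=R.from_euler('x',tip,degrees=True).apply([0,-1,0]); return lip-.04*z-.05*u
A=cuppose([can[0],can[1]+.033,.30],180,0)@off
prev=A
for tip,lz in ((50,.20),(112,.165)):
    Gp=cuppose(mid(tip,np.array([can[0],can[1]+.012,lz])),180,tip)@off
    plan(Gp,8,start=prev); prev=Gp
print(mid(112,np.array([can[0],can[1]+.012,.165])))
q=env.state()['joints']; print(ik(prev,q))
E
```

```text
8.55 [-0.27591399  0.85266318 -2.12969763] 16.0497440593315
8 x [[6.9, 0.0, 11.8], [0.0, 6.25, -0.0]]
8 x [[-2.7, -0.0, -3.7], [0.0, 7.75, -0.01]]
[0.625      0.04035702 0.22634346]
(array([-0.57317718,  0.62676184,  1.86733874,  1.0192838 ,  1.78724305,
       -2.59595208]), np.float64(1.652362532301014e-06))
```

View pics/s4c.png

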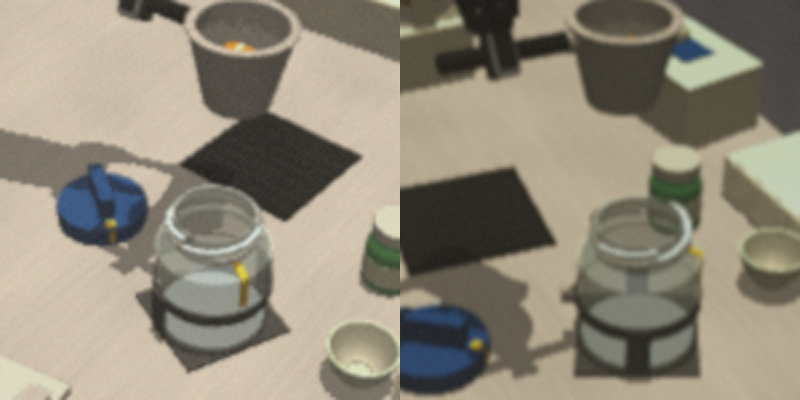

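The cup hangs above and left of the canister; rim centres in the crops: cup (243,25)/(627,22), canister (217,218)/(641,228). I'll triangulate both before tipping.

```bash
python3 - <<'E'
from kin import *
S,D=load('s4'),load('d4')
def tri(a,b):
    o1,d1=ray(S,*a);o2,d2=ray(D,*b);t=np.linalg.lstsq(np.c_[d1,-d2],o2-o1,rcond=None)[0]
    return ((o1+d1*t[0]+o2+d2*t[1])/2).round(4),np.linalg.norm(o1+d1*t[0]-o2-d2*t[1]).round(4)
f=lambda x,y:(190+x*.375,110+y*.375); g=lambda x,y:(170+(x-400)*.375,90+y*.375)
print('cup',tri(f(243,25),g(627,22)),'can',tri(f(217,218),g(641,228)))
for p in [(.625,.01,.145)]:
    print(proj(S,p),proj(D,p),f(217,218),g(641,228), at(S,*f(217,218),.145),at(D,*g(641,228),.145))
# circle fits: left/right extremes of neck rim
print('line',tri(f(240,268),g(697,250)))
E
```

```text
cup (array([0.626 , 0.04  , 0.3349]), np.float64(0.0039)) can (array([0.6285, 0.0076, 0.1353]), np.float64(0.002))
[270.79492281 188.36252516] [258.63951604 171.85373908] (271.375, 191.75) (260.375, 175.5) [ 6.33792296e-01 -3.32203396e-04  1.45000000e-01] [ 0.6219224  -0.00574479  0.145     ]
line (array([ 0.6748, -0.0203,  0.1139]), np.float64(0.0031))
```

servo_tool --deltas '[[[6.9,0,11.8],[0,6.25,0]],[[6.9,0,11.8],[0,6.25,0]],[[6.9,0,11.8],[0,6.25,0]],[[6.9,0,11.8],[0,6.25,0]],[[6.9,0,11.8],[0,6.25,0]],[[6.9,0,11.8],[0,6.25,0]],[[6.9,0,11.8],[0,6.25,0]],[[6.9,0,11.8],[0,6.25,0]],[[-2.7,0,-3.7],[0,7.75,0]],[[-2.7,0,-3.7],[0,7.75,0]],[[-2.7,0,-3.7],[0,7.75,0]],[[-2.7,0,-3.7],[0,7.75,0]],[[-2.7,0,-3.7],[0,7.75,0]],[[-2.7,0,-3.7],[0,7.75,0]],[[-2.7,0,-3.7],[0,7.75,0]],[[-2.7,0,-3.7],[0,7.75,0]]]'

```text
clock: 10.65
tcp_pos: [0.5104, 0.0366, 0.2144]
orientation: [0.533, 0.534, 0.464, -0.464]
wrist_force: [-0.1, -0.6, -2.4]
grip_width: 0.196
```

servo_tool --deltas '[[[0,0,0],[0,0,0]],[[0,0,0],[0,0,0]],[[0,0,0],[0,0,0]],[[0,0,0],[0,0,0]],[[0,0,0],[0,0,0]],[[0,0,0],[0,0,0]],[[0,0,0],[0,0,0]],[[0,0,0],[0,0,0]],[[0,0,0],[0,0,0]],[[0,0,0],[0,0,0]]]'

```text
clock: 11.9
tcp_pos: [0.5103, 0.0372, 0.2153]
orientation: [0.533, 0.534, 0.464, -0.464]
wrist_force: [0.5, -0.5, -2.0]
grip_width: 0.189
```

```bash
python3 - <<'E'
from kin import *
s=env.state(); print(s['clock'],s['wrist_force'],s['grip_width']*85.4,s['joints'].round(2))
im,c=snap('scene','s5'); im2,c2=snap('side','d5')
cv2.imwrite('pics/s5c.png',np.hstack([cv2.resize(im[110:260,190:340],(400,400),interpolation=cv2.INTER_CUBIC),cv2.resize(im2[90:240,170:320],(400,400),interpolation=cv2.INTER_CUBIC)]))
E
```

```text
11.9 [ 0.46455739 -0.504241   -2.028386  ] 16.10566726614142 [-0.57  0.64  1.85  1.02  1.79 -2.59]
```

View pics/s5c.png

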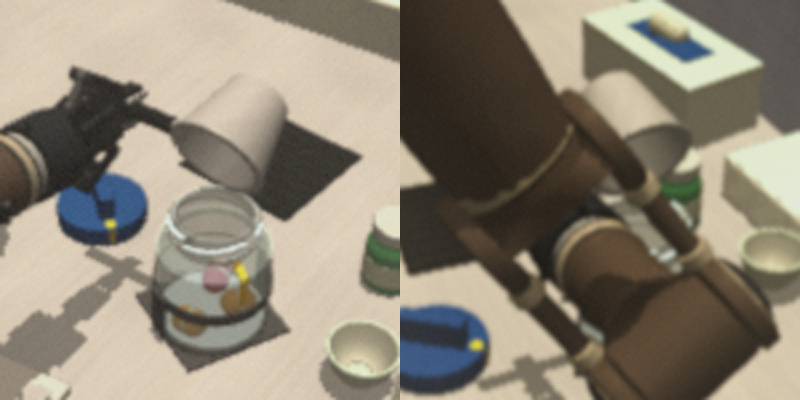

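Three cheeses (two gold, one red) lie in the canister and the wrist force fell from about 2.3-2.6 N to 2.0 N, an empty cup. I'll turn it upright and heft.

servo_tool --deltas '[[[2.2,0,4],[0,-7.75,0]],[[2.2,0,4],[0,-7.75,0]],[[2.2,0,4],[0,-7.75,0]],[[2.2,0,4],[0,-7.75,0]],[[2.2,0,4],[0,-7.75,0]],[[2.2,0,4],[0,-7.75,0]],[[2.2,0,4],[0,-7.75,0]],[[2.2,0,4],[0,-7.75,0]],[[-5.6,0,-12.5],[0,-6.25,0]],[[-5.6,0,-12.5],[0,-6.25,0]],[[-5.6,0,-12.5],[0,-6.25,0]],[[-5.6,0,-12.5],[0,-6.25,0]],[[-5.6,0,-12.5],[0,-6.25,0]],[[-5.6,0,-12.5],[0,-6.25,0]],[[-5.6,0,-12.5],[0,-6.25,0]],[[-5.6,0,-12.5],[0,-6.25,0]]]'

```text
clock: 14.0
tcp_pos: [0.5087, 0.0318, 0.3099]
orientation: [0.683, 0.683, -0.184, 0.183]
wrist_force: [0.7, 0.4, -2.2]
grip_width: 0.193
```

servo_tool --deltas '[[[0,0,0],[0,0,0]],[[0,0,0],[0,0,0]],[[0,0,0],[0,0,0]],[[0,0,0],[0,0,0]],[[0,0,0],[0,0,0]],[[0,0,0],[0,0,0]],[[0,0,0],[0,0,0]],[[0,0,0],[0,0,0]]]'

```text
clock: 15.0
tcp_pos: [0.5102, 0.0315, 0.3098]
orientation: [0.683, 0.683, -0.182, 0.183]
wrist_force: [-0.5, -0.1, -2.2]
grip_width: 0.19
```

```bash
python3 - <<'E'
from kin import *
off=np.load('off.npy'); F=[]
for i in range(6):
    cams.read_camera('scene'); s=env.state(); F.append(s['wrist_force'][2])
print(s['clock'],np.round(F,2),np.mean(F),s['grip_width']*85.4)
# measure cup slip: look for cup
im,c=snap('scene','s6'); im2,c2=snap('side','d6')
cv2.imwrite('pics/s6c.png',np.hstack([cv2.resize(im[80:230,190:340],(400,400),interpolation=cv2.INTER_CUBIC),cv2.resize(im2[60:210,170:320],(400,400),interpolation=cv2.INTER_CUBIC)]))
V=cuppose([.5413,.2541,.19],149.4,0)@off
plan(V,12);check(V,12)
E
```

```text
15.3 [-1.95 -1.6  -1.03 -1.33 -2.06 -1.47] -1.5729695562227282 15.884831140652675
12 x [[22.7, -11.6, -2.2], [1.28, 0.0, 2.21]]
end q [ 0.64  0.49  1.55 -0.19  1.59 -0.35] maxrate 0.63 err 0.0
```

View pics/s6c.png

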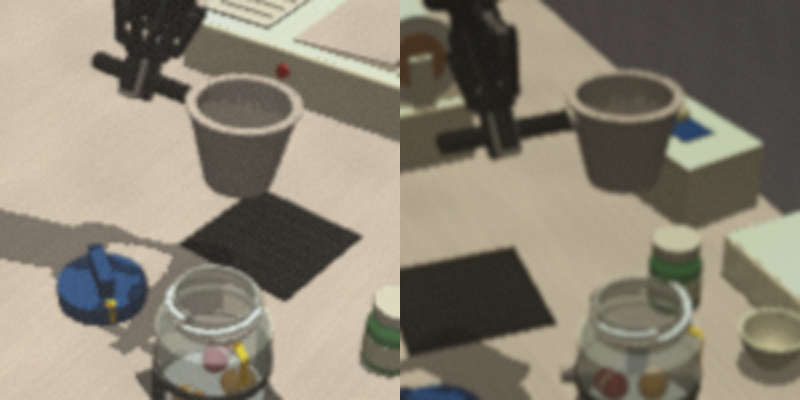

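The weight averages 1.6 N (empty cup is 1.96; any cheese would raise it), and the view shows an upright cup with three cheeses in the canister. Back to the mat.

servo_tool --deltas '[[[11,-6,-1],[0.64,0,1.1]],[[22.7,-11.6,-2.2],[1.28,0,2.21]],[[22.7,-11.6,-2.2],[1.28,0,2.21]],[[22.7,-11.6,-2.2],[1.28,0,2.21]],[[22.7,-11.6,-2.2],[1.28,0,2.21]],[[22.7,-11.6,-2.2],[1.28,0,2.21]],[[22.7,-11.6,-2.2],[1.28,0,2.21]],[[22.7,-11.6,-2.2],[1.28,0,2.21]],[[22.7,-11.6,-2.2],[1.28,0,2.21]],[[22.7,-11.6,-2.2],[1.28,0,2.21]],[[22.7,-11.6,-2.2],[1.28,0,2.21]],[[22.7,-11.6,-2.2],[1.28,0,2.21]],[[11,-6,-1],[0.64,0,1.1]],[[0,0,0],[0,0,0]],[[0,0,0],[0,0,0]]]'

```text
clock: 17.27
tcp_pos: [0.4364, 0.3027, 0.1972]
orientation: [0.839, 0.478, -0.224, 0.128]
wrist_force: [0.4, -0.1, -2.6]
grip_width: 0.19
```

```bash
python3 - <<'E'
from kin import *
off=np.load('off.npy')
plan(cuppose([.540,.258,.044],149.4,0)@off,7)
E
```

```text
7 x [[10.8, -0.5, 17.8], [0.01, 0.01, -0.0]]
```

servo_tool --deltas '[[[14,-0.5,24],[0,0,0]],[[15,-0.5,24],[0,0,0]],[[15,-0.5,24],[0,0,0]],[[14,-0.5,24],[0,0,0]],[[11,-0.5,18],[0,0,0]],[[6,-0.5,9],[0,0,0]],[[0,0,0],[0,0,0]],[[0,0,0],[0,0,0]]]'

```text
clock: 18.27
tcp_pos: [0.4362, 0.3084, 0.0537]
orientation: [0.84, 0.478, -0.224, 0.128]
wrist_force: [-0.3, 0.3, -1.7]
grip_width: 0.188
```

```bash
python3 - <<'E'
from kin import *
off=np.load('off.npy'); F=[]
for i in range(4):
    cams.read_camera('scene'); s=env.state(); F.append(s['wrist_force'][2])
print(np.round(F,2)); plan(cuppose([.540,.258,.043],149.4,0)@off,1)
E
```

```text
[-2.19 -1.34 -1.55 -1.94]
1 x [[0.6, 0.0, 3.2], [0.03, -0.05, -0.02]]
```

servo_tool --deltas '[[[0.8,0,1.3],[0,0,0]],[[0.8,0,1.3],[0,0,0]],[[0.3,0,0.5],[0,0,0]],[[0,0,0],[0,0,0]],[[0,0,0],[0,0,0]]]'

```text
clock: 19.1
tcp_pos: [0.4349, 0.3082, 0.0502]
orientation: [0.839, 0.478, -0.225, 0.128]
wrist_force: [-3.4, 0.9, 4.9]
grip_width: 0.188
```

servo_tool --deltas '[[[0,0,0],[0,0,0]],[[0,0,0],[0,0,0]],[[0,0,0],[0,0,0]],[[0,0,0],[0,0,0]],[[0,0,0],[0,0,0]]]' --jaw 50

```text
clock: 19.73
tcp_pos: [0.4355, 0.3079, 0.049]
orientation: [0.839, 0.478, -0.225, 0.128]
wrist_force: [-0.4, -0.1, 0.4]
grip_width: 0.584
```

servo_tool --deltas '[[[0,0,-15],[0,0,0]],[[0,0,-30],[0,0,0]],[[0,0,-40],[0,0,0]],[[0,0,-40],[0,0,0]],[[0,0,-30],[0,0,0]],[[0,0,0],[0,0,0]]]'

```text
clock: 20.48
tcp_pos: [0.4771, 0.3769, 0.1869]
orientation: [0.84, 0.479, -0.221, 0.127]
wrist_force: [0.1, 0.5, -0.2]
grip_width: 0.585
```

```bash
python3 - <<'E'
from kin import *
V=T([.46,-.25,.30],down(np.pi/2*0)); V1=T([.46,.0,.35],down(0))
plan(V,20);check(V,20)
snap('scene','s7')
E
```

```text
20 x [[-18.5, 28.0, 0.5], [0.77, 1.34, 2.9]]
end q [-0.58  0.04  1.8  -0.    1.3  -0.58] maxrate 0.63 err 0.0
```

servo_tool --deltas '[[[-18.5,28,0.5],[0.77,1.34,2.9]],[[-18.5,28,0.5],[0.77,1.34,2.9]],[[-18.5,28,0.5],[0.77,1.34,2.9]],[[-18.5,28,0.5],[0.77,1.34,2.9]],[[-18.5,28,0.5],[0.77,1.34,2.9]],[[-18.5,28,0.5],[0.77,1.34,2.9]],[[-18.5,28,0.5],[0.77,1.34,2.9]],[[-18.5,28,0.5],[0.77,1.34,2.9]],[[-18.5,28,0.5],[0.77,1.34,2.9]],[[-18.5,28,0.5],[0.77,1.34,2.9]],[[-18.5,28,0.5],[0.77,1.34,2.9]],[[-18.5,28,0.5],[0.77,1.34,2.9]],[[-18.5,28,0.5],[0.77,1.34,2.9]],[[-18.5,28,0.5],[0.77,1.34,2.9]],[[-18.5,28,0.5],[0.77,1.34,2.9]],[[-18.5,28,0.5],[0.77,1.34,2.9]],[[-18.5,28,0.5],[0.77,1.34,2.9]],[[-18.5,28,0.5],[0.77,1.34,2.9]],[[-18.5,28,0.5],[0.77,1.34,2.9]],[[-18.5,28,0.5],[0.77,1.34,2.9]]]' --jaw 60

```text
clock: 23.02
tcp_pos: [0.455, -0.2516, 0.2984]
orientation: [1.0, -0.001, -0.004, 0.001]
wrist_force: [0.5, -0.5, 0.2]
grip_width: 0.705
```

servo_tool --deltas '[[[0,0,0],[0,0,0]],[[0,0,0],[0,0,0]]]'

```text
clock: 23.28
tcp_pos: [0.4562, -0.2506, 0.2991]
orientation: [1.0, -0.001, -0.004, 0.001]
wrist_force: [0.4, 0.5, -0.4]
grip_width: 0.702
```

```bash
python3 - <<'E'
from kin import *
s=env.state(); print(s['clock'],s['tcp_pos'].round(4),s['joints'].round(2))
im,c=snap('wrist','w8'); K=c['camera_matrix']
for p in [(.459,-.299,.027),(.479,-.378,.027),(.472,-.23,.027)]: print(proj(c,p,True).round())
hsv=cv2.cvtColor(im,cv2.COLOR_BGR2HSV)
m=((hsv[...,1]>130)&(hsv[...,2]>50)&((hsv[...,0]<28)|(hsv[...,0]>170))).astype(np.uint8)
m=cv2.morphologyEx(m,cv2.MORPH_CLOSE,np.ones((9,9)))
n,l,st,ce=cv2.connectedComponentsWithStats(m)
for i in range(1,n):
    if st[i,4]>150:
        ys,xs=np.where(l==i); w=np.array([at(c,x,y,.027,True)[:2] for x,y in zip(xs[::3],ys[::3])])
        ev,vec=np.linalg.eigh(np.cov(w.T)); print(i,st[i],ce[i].round(),w.mean(0).round(4),'len',(4*np.sqrt(ev)).round(4),'axis deg',np.degrees(np.arctan2(vec[1,1],vec[0,1])).round(1), vec[:,1].round(2))
cv2.imwrite('pics/w8b.png',im)
E
```

```text
23.275 [ 0.4562 -0.2506  0.2991] [-0.58  0.05  1.8  -0.01  1.3  -0.58]
[258. 193.]
[270. 242.]
[267. 146.]
2 [360  10  24  15 240] [373.  16.] [ 0.6262 -0.0311] len [0.0213 0.0389] axis deg 171.3 [-0.99  0.15]
3 [455  93  35  33 933] [472. 109.] [ 0.818  -0.1523] len [0.0572 0.086 ] axis deg -176.1 [-1.   -0.07]
4 [253 135  26  25 462] [266. 147.] [ 0.4703 -0.2317] len [0.0289 0.0412] axis deg 47.2 [0.68 0.73]
5 [244 184  26  23 448] [257. 195.] [ 0.4584 -0.3019] len [0.032 0.04 ] axis deg 155.2 [-0.91  0.42]
6 [414 191  14  15 163] [420. 198.] [ 0.7244 -0.3072] len [0.0251 0.0293] axis deg 149.6 [-0.86  0.51]
7 [260 231  20  25 367] [270. 243.] [ 0.478  -0.3801] len [0.03  0.042] axis deg 82.8 [0.13 0.99]
8 [435 295  53  36 659] [465. 312.] [ 0.9219 -0.5715] len [0.0455 0.2191] axis deg 149.7 [-0.86  0.5 ]
10 [375 347  37  37 557] [393. 366.] [ 0.7685 -0.7047] len [0.0421 0.1972] axis deg 130.3 [-0.65  0.76]
```

View pics/w8b.png

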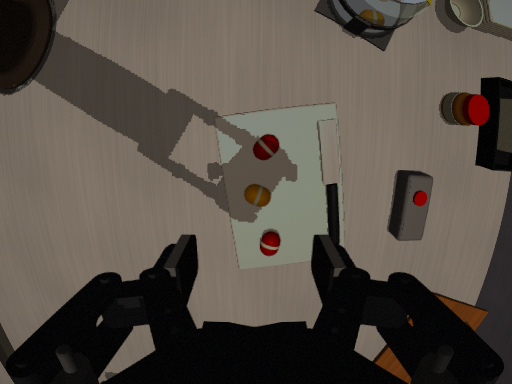

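All three board cheeses show: red (266,147), gold (257,195), red (270,243), the knife well to the right (330,180). Colour blobs have the right 30 x 41 mm size and agree with the triangulation.

```bash
python3 - <<'E'
from kin import *
y=np.radians
A1=T([.4705,-.231,.10],down(y(-43))); A0=T([.4705,-.231,.0135],down(y(-43)))
plan(A1,7);plan(A0,4,start=A1)
U=T([.4705,-.231,.21],down(y(-43)));Dp=T([.6255,.008,.20],down(y(-43)))
plan(Dp,8,start=U)
B1=T([.4585,-.3005,.10],down(y(65)));plan(B1,12,start=Dp)
C1=T([.478,-.379,.10],down(y(-7)));plan(C1,11,start=Dp)
B2=T([.4585,-.3005,.21],down(y(65))); plan(T([.6255,.008,.20],down(y(20))),10,start=B2)
E
```

```text
7 x [[1.1, -3.4, 28.5], [0.04, 0.04, 6.14]]
4 x [[0.0, 0.0, 21.6], [0.0, 0.0, 0.0]]
8 x [[-6.2, -35.1, 1.2], [0.0, 0.0, 0.0]]
12 x [[-19.5, 27.9, 8.3], [0.0, 0.0, -9.0]]
11 x [[3.8, 38.1, 9.1], [0.0, 0.0, -3.27]]
10 x [[34.4, -10.4, 1.0], [0.0, 0.0, 4.5]]
```

servo_tool --deltas '[[[1.1,-3.4,28.5],[0.04,0.04,6.14]],[[1.1,-3.4,28.5],[0.04,0.04,6.14]],[[1.1,-3.4,28.5],[0.04,0.04,6.14]],[[1.1,-3.4,28.5],[0.04,0.04,6.14]],[[1.1,-3.4,28.5],[0.04,0.04,6.14]],[[1.1,-3.4,28.5],[0.04,0.04,6.14]],[[1.1,-3.4,28.5],[0.04,0.04,6.14]],[[0,0,24],[0,0,0]],[[0,0,24],[0,0,0]],[[0,0,22],[0,0,0]],[[0,0,10],[0,0,0]],[[0,0,0],[0,0,0]],[[0,0,6],[0,0,0]],[[0,0,0],[0,0,0]]]'

```text
clock: 25.08
tcp_pos: [0.4715, -0.2325, 0.0153]
orientation: [0.93, -0.367, 0.001, 0.001]
wrist_force: [-0.1, 0.4, 0.1]
grip_width: 0.705
```

servo_tool --deltas '[[[0,0,0],[0,0,0]],[[0,0,0],[0,0,0]],[[0,0,0],[0,0,0]],[[0,0,0],[0,0,0]],[[0,0,0],[0,0,0]]]' --jaw 0

```text
clock: 25.7
tcp_pos: [0.4717, -0.2328, 0.0156]
orientation: [0.93, -0.367, 0.001, 0.001]
wrist_force: [-0.9, 1.0, 4.6]
grip_width: 0.324
```

servo_tool --deltas '[[[0,0,-20],[0,0,0]],[[0,0,-35],[0,0,0]],[[0,0,-40],[0,0,0]],[[0,0,-40],[0,0,0]],[[0,0,-40],[0,0,0]],[[0,0,-21],[0,0,0]],[[0,0,0],[0,0,0]]]'

```text
clock: 26.58
tcp_pos: [0.4721, -0.2327, 0.2126]
orientation: [0.93, -0.367, 0.003, 0.001]
wrist_force: [-0.0, 0.9, 0.1]
grip_width: 0.324
```

servo_tool --deltas '[[[-3,-17,0.6],[0,0,0]],[[-6.2,-35.1,1.2],[0,0,0]],[[-6.2,-35.1,1.2],[0,0,0]],[[-6.2,-35.1,1.2],[0,0,0]],[[-6.2,-35.1,1.2],[0,0,0]],[[-6.2,-35.1,1.2],[0,0,0]],[[-6.2,-35.1,1.2],[0,0,0]],[[-6.2,-35.1,1.2],[0,0,0]],[[-3,-17,0.6],[0,0,0]],[[0,0,20],[0,0,0]],[[0,0,20],[0,0,0]],[[0,0,8],[0,0,0]],[[0,0,0],[0,0,0]],[[0,0,0],[0,0,0]]]'

```text
clock: 28.32
tcp_pos: [0.6262, 0.0054, 0.1537]
orientation: [0.93, -0.367, 0.001, 0.0]
wrist_force: [0.1, 0.1, -0.2]
grip_width: 0.323
```

```bash
python3 - <<'E'
from kin import *
s=env.state(); print(s['clock'],s['tcp_pos'].round(4),s['grip_width']*85.4)
print(local([.6255,.008,.155]).round(1))
im,c=snap('scene','s9'); im2,c2=snap('side','d9')
cv2.imwrite('pics/s9c.png',np.hstack([cv2.resize(im[130:250,210:330],(400,400),interpolation=cv2.INTER_CUBIC),cv2.resize(im2[110:230,200:320],(400,400),interpolation=cv2.INTER_CUBIC)]))
E
```

```text
28.325 [0.6262 0.0054 0.1537] 27.621654171774285
[-2.2 -1.4 -1.3]
```

View pics/s9c.png

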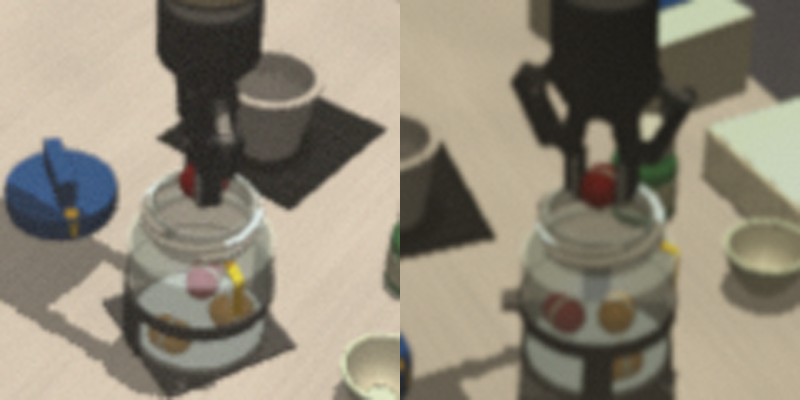

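The red cheese hangs centred over the mouth, and the cup stands upright on the mat. I'll release, then fetch the gold one.

servo_tool --deltas '[[[0,0,0],[0,0,0]],[[0,0,0],[0,0,0]],[[0,0,0],[0,0,0]],[[0,0,-23],[0,0,0]],[[0,0,-23],[0,0,0]],[[0,0,0],[0,0,0]]]' --jaw 50

```text
clock: 29.18
tcp_pos: [0.6275, 0.0061, 0.2015]
orientation: [0.93, -0.367, 0.003, -0.0]
wrist_force: [0.6, 0.5, 0.1]
grip_width: 0.584
```

servo_tool --deltas '[[[-19.5,27.9,0],[0,0,-9]],[[-19.5,27.9,0],[0,0,-9]],[[-19.5,27.9,0],[0,0,-9]],[[-19.5,27.9,0],[0,0,-9]],[[-19.5,27.9,8],[0,0,-9]],[[-19.5,27.9,8],[0,0,-9]],[[-19.5,27.9,14],[0,0,-9]],[[-19.5,27.9,14],[0,0,-9]],[[-19.5,27.9,14],[0,0,-9]],[[-19.5,27.9,14],[0,0,-9]],[[-19.5,27.9,14],[0,0,-9]],[[-19.5,27.9,14],[0,0,-9]],[[0,0,0],[0,0,0]],[[0,0,0],[0,0,0]]]' --jaw 60

```text
clock: 30.92
tcp_pos: [0.4575, -0.3017, 0.0985]
orientation: [0.844, 0.537, -0.0, -0.0]
wrist_force: [0.7, -0.0, 0.3]
grip_width: 0.703
```

```bash
python3 - <<'E'
from kin import *
s=env.state(); print(s['clock'],s['tcp_pos'].round(4)); plan(T([.4585,-.3005,.0145],down(np.radians(65))),4)
im,c=snap('wrist','w10')
hsv=cv2.cvtColor(im,cv2.COLOR_BGR2HSV)
m=((hsv[...,1]>130)&(hsv[...,2]>50)&((hsv[...,0]<28)|(hsv[...,0]>170))).astype(np.uint8)
m=cv2.morphologyEx(m,cv2.MORPH_CLOSE,np.ones((9,9)))
n,l,st,ce=cv2.connectedComponentsWithStats(m)
for i in range(1,n):
    if st[i,4]>250:
        ys,xs=np.where(l==i); w=np.array([at(c,x,y,.027,True)[:2] for x,y in zip(xs[::3],ys[::3])])
        ev,vec=np.linalg.eigh(np.cov(w.T)); print(ce[i].round(),w.mean(0).round(4),'len',(4*np.sqrt(ev)).round(4),'axis deg',np.degrees(np.arctan2(vec[1,1],vec[0,1])).round(1),hsv[int(ce[i][1]),int(ce[i][0]),0])
E
```

```text
30.925 [ 0.4575 -0.3017  0.0985]
4 x [[0.4, 0.1, 21.0], [-0.01, 0.0, -0.02]]
[255. 206.] [ 0.4584 -0.3022] len [0.0311 0.0422] axis deg 158.7 17
```

servo_tool --deltas '[[[0,0,25],[0,0,0]],[[0,0,25],[0,0,0]],[[0,0,20],[0,0,0]],[[0,0,10],[0,0,0]],[[0,0,4],[0,0,0]],[[0,0,0],[0,0,0]]]'

```text
clock: 31.72
tcp_pos: [0.4589, -0.3028, 0.016]
orientation: [0.843, 0.537, 0.0, 0.001]
wrist_force: [0.0, -0.3, -0.7]
grip_width: 0.701
```

servo_tool --deltas '[[[0,0,0],[0,0,0]],[[0,0,0],[0,0,0]],[[0,0,0],[0,0,0]],[[0,0,0],[0,0,0]],[[0,0,0],[0,0,0]]]' --jaw 0

```text
clock: 32.35
tcp_pos: [0.4593, -0.3034, 0.0164]
orientation: [0.843, 0.537, 0.0, 0.002]
wrist_force: [-0.1, 0.6, 6.7]
grip_width: 0.325
```

servo_tool --deltas '[[[0,0,-20],[0,0,0]],[[0,0,-35],[0,0,0]],[[0,0,-40],[0,0,0]],[[0,0,-40],[0,0,0]],[[0,0,-40],[0,0,0]],[[0,0,-21],[0,0,0]],[[34.4,-10.4,1],[0,0,4.5]],[[34.4,-10.4,1],[0,0,4.5]],[[34.4,-10.4,1],[0,0,4.5]],[[34.4,-10.4,1],[0,0,4.5]],[[34.4,-10.4,1],[0,0,4.5]],[[34.4,-10.4,1],[0,0,4.5]],[[34.4,-10.4,1],[0,0,4.5]],[[34.4,-10.4,1],[0,0,4.5]],[[34.4,-10.4,1],[0,0,4.5]],[[34.4,-10.4,1],[0,0,4.5]],[[0,0,0],[0,0,0]],[[0,0,0],[0,0,0]]]'

```text
clock: 34.6
tcp_pos: [0.6244, 0.0053, 0.2012]
orientation: [0.985, 0.174, -0.0, 0.001]
wrist_force: [-0.2, -0.5, -0.8]
grip_width: 0.319
```

```bash
python3 - <<'E'
from kin import *
s=env.state(); print(s['clock'],s['tcp_pos'].round(4),s['grip_width']*85.4)
print(local([.6260,.0075,.156]).round(1))
D=T([.626,.0075,.2],down(np.radians(20))); plan(T([.478,-.379,.1],down(np.radians(-7))),11,start=D)
E
```

```text
34.6 [0.6244 0.0053 0.2012] 27.28323040795555
[ 2.3 -1.6 45.2]
11 x [[-18.2, 33.3, 9.1], [0.0, 0.0, 2.45]]
```

servo_tool --deltas '[[[1,-1,20],[0,0,0]],[[1,-1,20],[0,0,0]],[[0,0,5],[0,0,0]],[[0,0,0],[0,0,0]]]'

```text
clock: 35.1
tcp_pos: [0.6256, 0.0078, 0.1547]
orientation: [0.985, 0.173, -0.001, 0.001]
wrist_force: [-0.3, 0.2, 0.0]
grip_width: 0.328
```

servo_tool --deltas '[[[0,0,0],[0,0,0]],[[0,0,0],[0,0,0]],[[0,0,0],[0,0,0]],[[0,0,-22],[0,0,0]],[[0,0,-23],[0,0,0]],[[0,0,0],[0,0,0]]]' --jaw 50

```text
clock: 35.85
tcp_pos: [0.6284, 0.0081, 0.2038]
orientation: [0.985, 0.174, 0.003, 0.002]
wrist_force: [0.3, 0.3, 0.8]
grip_width: 0.586
```

servo_tool --deltas '[[[-18.2,33.3,0],[0,0,2.45]],[[-18.2,33.3,0],[0,0,2.45]],[[-18.2,33.3,0],[0,0,2.45]],[[-18.2,33.3,4],[0,0,2.45]],[[-18.2,33.3,12],[0,0,2.45]],[[-18.2,33.3,14],[0,0,2.45]],[[-18.2,33.3,14],[0,0,2.45]],[[-18.2,33.3,14],[0,0,2.45]],[[-18.2,33.3,14],[0,0,2.45]],[[-18.2,33.3,14],[0,0,2.45]],[[-18.2,33.3,14],[0,0,2.45]],[[0,0,0],[0,0,0]],[[0,0,0],[0,0,0]]]' --jaw 60

```text
clock: 37.48
tcp_pos: [0.4786, -0.3778, 0.101]
orientation: [0.998, -0.061, 0.0, 0.0]
wrist_force: [0.9, -0.2, 0.1]
grip_width: 0.7
```

```bash
cat > blob.py <<'E'
from kin import *
def cheeses(name):
    im,c=snap('wrist',name)
    hsv=cv2.cvtColor(im,cv2.COLOR_BGR2HSV)
    m=((hsv[...,1]>130)&(hsv[...,2]>50)&((hsv[...,0]<28)|(hsv[...,0]>170))).astype(np.uint8)
    m=cv2.morphologyEx(m,cv2.MORPH_CLOSE,np.ones((9,9)))
    n,l,st,ce=cv2.connectedComponentsWithStats(m)
    for i in range(1,n):
        if st[i,4]>150:
            ys,xs=np.where(l==i); w=np.array([at(c,x,y,.027,True)[:2] for x,y in zip(xs[::3],ys[::3])])
            ev,vec=np.linalg.eigh(np.cov(w.T)); print(ce[i].round(),w.mean(0).round(4),'len',(4*np.sqrt(ev)).round(4),'axis deg',np.degrees(np.arctan2(vec[1,1],vec[0,1])).round(1),hsv[int(ce[i][1]),int(ce[i][0]),0])
E
python3 - <<'E'
from blob import *
s=env.state(); print(s['clock'],s['tcp_pos'].round(4)); plan(T([.478,-.379,.0145],down(np.radians(-7))),4)
cheeses('w11')
E
```

```text
37.475 [ 0.4786 -0.3778  0.101 ]
4 x [[-0.1, 0.3, 21.6], [0.01, -0.01, 0.0]]
[508.  91.] [ 0.7303 -0.2982] len [0.0154 0.0284] axis deg 88.1 0
[253. 206.] [ 0.477  -0.3797] len [0.0302 0.0416] axis deg 81.6 179
[500. 329.] [ 0.7958 -0.608 ] len [0.0594 0.2467] axis deg 120.1 12
```

servo_tool --deltas '[[[0,0.5,25],[0,0,0]],[[0,0.5,25],[0,0,0]],[[0,0,21],[0,0,0]],[[0,0,11],[0,0,0]],[[0,0,4],[0,0,0]],[[0,0,0],[0,0,0]]]'

```text
clock: 38.28
tcp_pos: [0.4792, -0.3798, 0.0159]
orientation: [0.998, -0.061, 0.001, 0.001]
wrist_force: [0.0, -0.4, 0.7]
grip_width: 0.698
```

servo_tool --deltas '[[[0,0,0],[0,0,0]],[[0,0,0],[0,0,0]],[[0,0,0],[0,0,0]],[[0,0,0],[0,0,0]],[[0,0,0],[0,0,0]]]' --jaw 0

```text
clock: 38.9
tcp_pos: [0.4796, -0.3803, 0.0167]
orientation: [0.998, -0.061, 0.001, 0.002]
wrist_force: [-0.6, -0.3, 5.2]
grip_width: 0.326
```

servo_tool --deltas '[[[0,0,-20],[0,0,0]],[[0,0,-35],[0,0,0]],[[0,0,-40],[0,0,0]],[[0,0,-40],[0,0,0]],[[0,0,-40],[0,0,0]],[[0,0,-21],[0,0,0]],[[0,0,0],[0,0,0]]]'

```text
clock: 39.78
tcp_pos: [0.4797, -0.3802, 0.2148]
orientation: [0.998, -0.061, 0.003, 0.003]
wrist_force: [0.8, -0.1, 0.1]
grip_width: 0.328
```

```bash
python3 - <<'E'
from kin import *
s=env.state(); print(s['clock'],s['tcp_pos'].round(4),s['grip_width']*85.4)
plan(T([.626,.0075,.206],down(np.radians(-7))),11)
E
```

```text
39.775 [ 0.4797 -0.3802  0.2148] 28.028017652831807
11 x [[8.9, -36.6, 0.7], [0.03, -0.03, 0.0]]
```

servo_tool --deltas '[[[8.9,-36.6,0.7],[0,0,0]],[[8.9,-36.6,0.7],[0,0,0]],[[8.9,-36.6,0.7],[0,0,0]],[[8.9,-36.6,0.7],[0,0,0]],[[8.9,-36.6,0.7],[0,0,0]],[[8.9,-36.6,0.7],[0,0,0]],[[8.9,-36.6,0.7],[0,0,0]],[[8.9,-36.6,0.7],[0,0,0]],[[8.9,-36.6,0.7],[0,0,0]],[[8.9,-36.6,0.7],[0,0,0]],[[8.9,-36.6,0.7],[0,0,0]],[[0,0,20],[0,0,0]],[[0,0,20],[0,0,0]],[[0,0,10],[0,0,0]],[[0,0,0],[0,0,0]],[[0,0,0],[0,0,0]]]'

```text
clock: 41.78
tcp_pos: [0.625, 0.0077, 0.1539]
orientation: [0.998, -0.061, 0.001, 0.001]
wrist_force: [0.5, 0.2, 0.2]
grip_width: 0.327
```

servo_tool --deltas '[[[0,0,0],[0,0,0]],[[0,0,0],[0,0,0]],[[0,0,0],[0,0,0]],[[0,0,-25],[0,0,0]],[[0,0,-30],[0,0,0]],[[0,0,0],[0,0,0]]]' --jaw 50

```text
clock: 42.52
tcp_pos: [0.627, 0.0085, 0.2118]
orientation: [0.998, -0.061, 0.004, 0.001]
wrist_force: [-0.1, -0.2, 0.2]
grip_width: 0.584
```

```bash
python3 - <<'E'
from kin import *
s=env.state(); print(s['clock'],s['tcp_pos'].round(4))
# view pose: camera roughly above between canister and lid, all in view
V=T([.53,-.06,.36],down(0)); plan(V,5);
E
```

```text
42.525 [0.627  0.0085 0.2118]
5 x [[-18.2, 15.1, -29.7], [0.02, -0.09, -1.39]]
```

```bash
python3 - <<'E'
from kin import *
V=T([.56,.03,.36],down(0)); plan(V,5);
E
```

```text
5 x [[-13.5, -3.3, -29.7], [0.02, -0.09, -1.39]]
```

servo_tool --deltas '[[[-13.5,-3.3,-29.7],[0,0,-1.39]],[[-13.5,-3.3,-29.7],[0,0,-1.39]],[[-13.5,-3.3,-29.7],[0,0,-1.39]],[[-13.5,-3.3,-29.7],[0,0,-1.39]],[[-13.5,-3.3,-29.7],[0,0,-1.39]],[[0,0,0],[0,0,0]],[[0,0,0],[0,0,0]],[[0,0,0],[0,0,0]]]'

```text
clock: 43.52
tcp_pos: [0.5577, 0.0301, 0.3544]
orientation: [1.0, -0.0, -0.001, 0.001]
wrist_force: [0.1, 0.2, -0.7]
grip_width: 0.583
```

```bash
python3 - <<'E'
from kin import *
s=env.state(); print(s['clock'],s['tcp_pos'].round(4))
im,c=snap('wrist','w12')
x0,y0=110,70; cv2.imwrite('pics/w12b.png',cv2.resize(im[y0:y0+200,x0:x0+266],(798,600),interpolation=cv2.INTER_CUBIC))
hsv=cv2.cvtColor(im,cv2.COLOR_BGR2HSV)
# lid: blue
m=((hsv[...,0]>100)&(hsv[...,0]<130)&(hsv[...,1]>100)&(hsv[...,2]>30)).astype(np.uint8)
n,l,st,ce=cv2.connectedComponentsWithStats(m)
for i in range(1,n):
    if st[i,4]>200: print('blue',st[i],ce[i].round(1))
m=((hsv[...,0]>22)&(hsv[...,0]<34)&(hsv[...,1]>130)&(hsv[...,2]>90)).astype(np.uint8)
n,l,st,ce=cv2.connectedComponentsWithStats(m)
for i in range(1,n):
    if st[i,4]>8: print('yellow',st[i],ce[i].round(1),at(c,*ce[i],.025,True).round(4),at(c,*ce[i],.11,True).round(4))
for nm,p in [('lid',(.4319,.0643,.025)),('can',(.626,.0075,.145))]: print(nm,proj(c,p,True).round(1))
E
```

```text
43.525 [0.5577 0.0301 0.3544]
blue [ 146  104   64   65 3014] [176.7 135.4]
yellow [194 150   8   7  33] [197.2 153.4] [0.4644 0.0323 0.025 ] [0.4813 0.0445 0.11  ]
yellow [298 170   3   4  10] [299.2 171.6] [0.6302 0.002  0.025 ] [0.6172 0.0197 0.11  ]
lid [177.1 134.4]
can [309.8 187.1]
```

View pics/w12b.png

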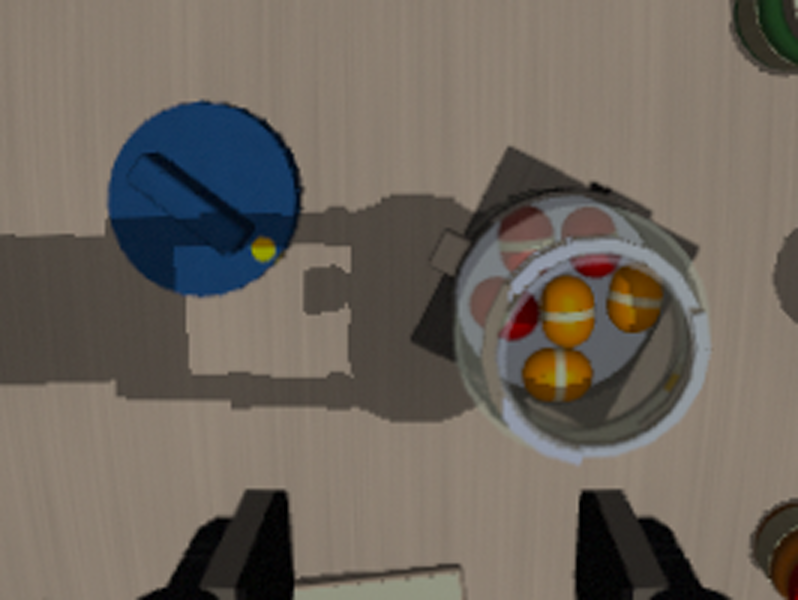

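The picture shows the open canister with three gold and red cheeses at the bottom (none on the board side), the lid at (204,198) with its dot at (264,249), mouth rim around (604,350) and the base plate turned about -28 degrees. I'll fit the rim, lid and line precisely.

```bash
cat > fit.py <<'E'
from kin import *
from scipy.ndimage import map_coordinates
def circ(c,cx,cy,r,z,n=180,fish=True):
    a=np.linspace(0,2*np.pi,n,endpoint=False)
    return np.array([proj(c,(cx+r*np.cos(t),cy+r*np.sin(t),z),fish) for t in a])
def score(g,c,cx,cy,fish=True,z=.145):
    s=lambda r:map_coordinates(g,circ(c,cx,cy,r,z,fish=fish)[:,::-1].T,order=1)
    return np.mean(s(.0415))-.5*np.mean(s(.0375))-.5*np.mean(s(.0455))
def fitrim(im,c,fish=True,z=.145,x0=.626,y0=.0075):
    g=cv2.cvtColor(im,cv2.COLOR_BGR2GRAY).astype(float)
    best=max(((score(g,c,x0+i*.001,y0+j*.001,fish,z),i,j) for i in range(-8,9) for j in range(-8,9)))
    return best[0],x0+best[1]*.001,y0+best[2]*.001
E
python3 - <<'E'
from fit import *
im=cv2.imread('pics/w12.png');c=load('w12')
print('rim wrist',[np.round(fitrim(im,c,z=z),4) for z in (.14,.145)])
C=None
for n in('scene','side'):
    f={'scene':'s7','side':'side0'}[n]; i2=cv2.imread('pics/scene0.png' if n=='scene' else 'pics/side0.png'); c2=load('scene0' if n=='scene' else 'side0')
    print(n,np.round(fitrim(i2,c2,False),4))
# lid boundary
hsv=cv2.cvtColor(im,cv2.COLOR_BGR2HSV)
m=((hsv[...,0]>100)&(hsv[...,0]<130)&(hsv[...,1]>100)&(hsv[...,2]>20)).astype(np.uint8)
cn=max(cv2.findContours(m,cv2.RETR_EXTERNAL,cv2.CHAIN_APPROX_NONE)[0],key=cv2.contourArea)[:,0,:]
w=np.array([at(c,x,y,.025,True)[:2] for x,y in cn]); s=least_squares(lambda p:np.hypot(w[:,0]-p[0],w[:,1]-p[1])-p[2],[.43,.06,.053],loss='soft_l1',f_scale=.001).x; print('lid circle',s.round(4))
d=at(c,197.2,153.4,.025,True); print('dot az',np.degrees(np.arctan2(d[1]-s[1],d[0]-s[0])),np.hypot(*(d[:2]-s[:2])))
# bar top from crop corners at z=.055
for u,v in [(154,153),(128,184),(254,232),(232,254)]: pass
# line in scene/side: yellow
for f in ('scene0','side0'):
    i2=cv2.imread(f'pics/{f}.png');c2=load(f);h=cv2.cvtColor(i2,cv2.COLOR_BGR2HSV)
    m=((h[...,0]>20)&(h[...,0]<35)&(h[...,1]>110)&(h[...,2]>90)).astype(np.uint8)
    pc=proj(c2,(.626,.0075,.1))
    ys,xs=np.where(m>0)
    k=(abs(xs-pc[0])<40)&(abs(ys-pc[1])<40); xs,ys=xs[k],ys[k]
    for y in np.unique(ys):
        x=xs[ys==y].mean(); o,d=ray(c2,x,y)
        out=[]
        for r in (.060,):
            q=o[:2]-np.array([.626,.0075]);A=d[:2]@d[:2];B=q@d[:2];Cc=q@q-r*r;D=B*B-A*Cc
            if D>0:
                t=(-B-np.sqrt(D))/A;p=o+t*d;out+= [np.degrees(np.arctan2(p[1]-.0075,p[0]-.626)).round(1),p[2].round(3)]
            else: out+=['miss']
        print(f,y,x.round(1),(ys==y).sum() if 0 else (xs[ys==y].size),out)
E
```

```text
rim wrist [array([1.76314e+01, 6.28000e-01, 3.50000e-03]), array([2.35135e+01, 6.26000e-01, 4.50000e-03])]
scene [1.11227e+01 6.25000e-01 6.50000e-03]
side [6.9519 0.628  0.0095]
lid circle [0.4311 0.0616 0.0528]
dot az -41.315582888367764 0.04440478422739494
scene0 193 231.5 2 ['miss']
scene0 194 231.5 2 ['miss']
scene0 208 279.0 1 [np.float64(-34.6), np.float64(0.13)]
scene0 209 278.5 4 [np.float64(-35.7), np.float64(0.127)]
scene0 210 279.5 4 [np.float64(-32.9), np.float64(0.122)]
scene0 211 279.5 4 [np.float64(-32.7), np.float64(0.119)]
scene0 212 280.5 4 [np.float64(-29.7), np.float64(0.114)]
scene0 213 280.5 4 [np.float64(-29.5), np.float64(0.11)]
scene0 214 281.0 3 [np.float64(-27.9), np.float64(0.106)]
scene0 215 281.0 3 [np.float64(-27.6), np.float64(0.102)]
scene0 216 281.5 2 [np.float64(-25.9), np.float64(0.098)]
scene0 217 281.0 2 [np.float64(-27.2), np.float64(0.094)]
scene0 218 280.0 1 [np.float64(-29.9), np.float64(0.092)]
scene0 222 281.0 1 [np.float64(-26.1), np.float64(0.075)]
side0 183 279.5 4 [np.float64(-61.1), np.float64(0.138)]
side0 184 280.0 5 [np.float64(-58.3), np.float64(0.133)]
side0 185 281.0 3 [np.float64(-52.1), np.float64(0.125)]
```

```bash
python3 - <<'E'
from kin import *
L=T([.4311,.0618,.10],down(np.radians(48.7))); plan(L,8)
E
```

```text
8 x [[-13.7, -9.8, 31.8], [0.01, 0.02, -6.09]]
```

servo_tool --deltas '[[[-13.7,-9.8,31.8],[0,0,-6.09]],[[-13.7,-9.8,31.8],[0,0,-6.09]],[[-13.7,-9.8,31.8],[0,0,-6.09]],[[-13.7,-9.8,31.8],[0,0,-6.09]],[[-13.7,-9.8,31.8],[0,0,-6.09]],[[-13.7,-9.8,31.8],[0,0,-6.09]],[[-13.7,-9.8,31.8],[0,0,-6.09]],[[-13.7,-9.8,31.8],[0,0,-6.09]],[[0,0,0],[0,0,0]],[[0,0,0],[0,0,0]],[[0,0,0],[0,0,0]]]'

```text
clock: 44.95
tcp_pos: [0.4344, 0.0621, 0.1038]
orientation: [0.911, 0.412, 0.002, 0.002]
wrist_force: [-0.3, -0.1, -0.5]
grip_width: 0.587
```

```bash
python3 - <<'E'
from kin import *
s=env.state(); print(s['clock'],s['tcp_pos'].round(4))
im,c=snap('wrist','w13')
hsv=cv2.cvtColor(im,cv2.COLOR_BGR2HSV)
m=((hsv[...,0]>100)&(hsv[...,0]<130)&(hsv[...,1]>100)&(hsv[...,2]>20)).astype(np.uint8)
cn=max(cv2.findContours(m,cv2.RETR_EXTERNAL,cv2.CHAIN_APPROX_NONE)[0],key=cv2.contourArea)[:,0,:]
w=np.array([at(c,x,y,.025,True)[:2] for x,y in cn]); s=least_squares(lambda p:np.hypot(w[:,0]-p[0],w[:,1]-p[1])-p[2],[.43,.06,.053],loss='soft_l1',f_scale=.001).x; print('lid circle',s.round(4))
m=((hsv[...,0]>22)&(hsv[...,0]<34)&(hsv[...,1]>130)&(hsv[...,2]>60)).astype(np.uint8)
n,l,st,ce=cv2.connectedComponentsWithStats(m)
for i in range(1,n):
    if st[i,4]>8: d=at(c,*ce[i],.025,True);print('yellow',st[i],ce[i].round(1),d.round(4),'az',np.degrees(np.arctan2(d[1]-s[1],d[0]-s[0])),np.hypot(*(d[:2]-s[:2])))
cv2.imwrite('pics/w13b.png',im)
plan(T([.4311,.0618,.030],down(np.radians(48.7))),1)
E
```

```text
44.95 [0.4344 0.0621 0.1038]
lid circle [0.4291 0.0618 0.0528]
yellow [250 255   8   2  14] [253.1 255.4] [0.4694 0.0298 0.025 ] az -38.49512643719965 0.051408549117168564
2 x [[-1.1, -1.2, 36.8], [0.14, -0.06, -0.02]]
```

View pics/w13b.png

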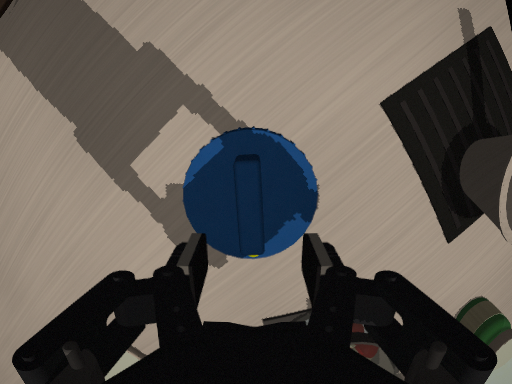

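The bar runs from (247,156) to (251,254) between the fingers, dot just visible at (253,255).

```bash
python3 - <<'E'
from kin import *
c=load('w13')
a=at(c,247,157,.055,True);b=at(c,251.5,252,.055,True)
print(a,b,np.linalg.norm(a-b),(a+b)/2,np.degrees(np.arctan2(b[1]-a[1],b[0]-a[0])))
for ctr in [(.4300,.0625)]:
  plan(T([ctr[0],ctr[1],.030],down(np.radians(48.7))),3)
E
```

```text
[0.40116803 0.08473706 0.055     ] [0.45452276 0.04148935 0.055     ] 0.06868108820342034 [0.42784539 0.06311321 0.055     ] -39.02716282051402
3 x [[-0.8, -1.2, 24.6], [0.09, -0.04, -0.01]]
```

servo_tool --deltas '[[[-2.9,-3.9,20],[0,0,-0.5]],[[0,0,22],[0,0,0]],[[0,0,20],[0,0,0]],[[0,0,10],[0,0,0]],[[0,0,2],[0,0,0]],[[0,0,0],[0,0,0]]]'

```text
clock: 45.75
tcp_pos: [0.4279, 0.0623, 0.0287]
orientation: [0.909, 0.416, 0.001, 0.001]
wrist_force: [0.7, -0.1, 0.9]
grip_width: 0.586
```

servo_tool --deltas '[[[0,0,0],[0,0,0]],[[0,0,0],[0,0,0]],[[0,0,0],[0,0,0]],[[0,0,0],[0,0,0]],[[0,0,0],[0,0,0]],[[0,0,0],[0,0,0]]]' --jaw 0

```text
clock: 46.5
tcp_pos: [0.428, 0.0623, 0.029]
orientation: [0.909, 0.416, 0.001, 0.001]
wrist_force: [-1.0, 0.2, 5.5]
grip_width: 0.2
```

```bash
python3 - <<'E'
from kin import *
M=cur(); print(M.round(4)); print('yaw',np.degrees(np.arctan2(M[1,0],M[0,0])),env.state()['grip_width']*85.4)
e=np.array([np.cos(np.radians(-40)),np.sin(np.radians(-40)),0])
print('lid centre in tool mm',(M[:3,:3].T@(np.array([.4295,.0625,.040])-M[:3,3])*1000).round(1))
E
```

```text
[[ 6.533e-01  7.571e-01  2.700e-03  4.280e-01]
 [ 7.571e-01 -6.533e-01 -1.800e-03  6.230e-02]
 [ 4.000e-04  3.300e-03 -1.000e+00  2.900e-02]
 [ 0.000e+00  0.000e+00  0.000e+00  1.000e+00]]
yaw 49.210013432522565 17.039258818206232
lid centre in tool mm [  1.2   1.  -11. ]
```

servo_tool --deltas '[[[0,0,-15],[0,0,0]],[[0,0,-35],[0,0,0]],[[0,0,-40],[0,0,0]],[[0,0,-40],[0,0,0]],[[0,0,-40],[0,0,0]],[[0,0,-30],[0,0,0]],[[0,0,0],[0,0,0]],[[0,0,0],[0,0,0]]]'

```text
clock: 47.5
tcp_pos: [0.4256, 0.0626, 0.2269]
orientation: [0.909, 0.416, -0.001, 0.001]
wrist_force: [0.2, -0.4, -1.4]
grip_width: 0.203
```

```bash
python3 - <<'E'
from kin import *
s=env.state();print(s['clock'],s['grip_width']*85.4,s['wrist_force'])
# cup still ok? & rim fit w/out arm occlusion
Y=17.5; t=down(np.radians(Y)); ty=t.apply([0,1,0])
G1=T(np.array([.626,.0055,.20])-ty*.001,t)
plan(G1,9)
E
```

```text
47.5 17.337325242124173 [ 0.20481988 -0.35208264 -1.44873171]
9 x [[14.8, 18.1, 3.0], [0.01, 0.01, 3.52]]
```

servo_tool --deltas '[[[7,9,0],[0,0,1.7]],[[14.8,18.1,0],[0,0,3.52]],[[14.8,18.1,0],[0,0,3.52]],[[14.8,18.1,3],[0,0,3.52]],[[14.8,18.1,3],[0,0,3.52]],[[14.8,18.1,3],[0,0,3.52]],[[14.8,18.1,3],[0,0,3.52]],[[14.8,18.1,3],[0,0,3.52]],[[14.8,18.1,6],[0,0,3.52]],[[7.8,9.1,6],[0,0,1.8]],[[0,0,0],[0,0,0]],[[0,0,0],[0,0,0]],[[0,0,0],[0,0,0]]]'

```text
clock: 49.12
tcp_pos: [0.6267, 0.0068, 0.2018]
orientation: [0.988, 0.153, 0.0, 0.001]
wrist_force: [-0.5, 0.5, -1.5]
grip_width: 0.2
```

```bash
python3 - <<'E'
from kin import *
s=env.state();print(s['clock'],s['grip_width']*85.4,s['wrist_force'],s['tcp_pos'].round(4))
M=cur();print('yaw',np.degrees(np.arctan2(M[1,0],M[0,0])))
Y=17.5; t=down(np.radians(Y)); ty=t.apply([0,1,0])
plan(T(np.array([.626,.0055,.18])-ty*.001,t),1)
im,c=snap('scene','s14'); im2,c2=snap('side','d14')
cv2.imwrite('pics/s14c.png',np.hstack([cv2.resize(im[130:250,210:330],(400,400),interpolation=cv2.INTER_CUBIC),cv2.resize(im2[110:230,200:320],(400,400),interpolation=cv2.INTER_CUBIC)]))
E
```

```text
49.125 17.04841888111258 [-0.51545684  0.46614426 -1.486885  ] [0.6267 0.0068 0.2018]
yaw 17.58022968468423
1 x [[-1.0, -0.0, 21.8], [0.11, -0.04, 0.08]]
```

View pics/s14c.png

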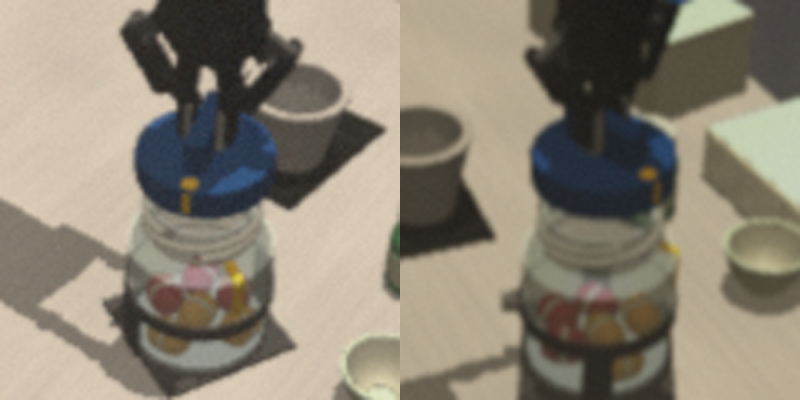

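All six cheeses are in and the lid hangs centred above the neck. The cup seems to have been knocked about 2 cm (to check later). Descending until contact.

servo_tool --deltas '[[[-0.8,0,12],[0,0,0]],[[0,0,10],[0,0,0]],[[0,0,6],[0,0,0]],[[0,0,0],[0,0,0]],[[0,0,0],[0,0,0]]]'

```text
clock: 49.85
tcp_pos: [0.6266, 0.006, 0.1736]
orientation: [0.988, 0.153, 0.001, 0.001]
wrist_force: [-0.6, 0.1, -2.0]
grip_width: 0.198
```

servo_tool --deltas '[[[0,0,2],[0,0,0]],[[0,0,2],[0,0,0]],[[0,0,0],[0,0,0]],[[0,0,0],[0,0,0]]]'

```text
clock: 50.35
tcp_pos: [0.6264, 0.006, 0.1695]
orientation: [0.988, 0.153, 0.0, 0.001]
wrist_force: [0.6, 0.9, -1.0]
grip_width: 0.201
```

servo_tool --deltas '[[[0,0,2],[0,0,0]],[[0,0,0],[0,0,0]],[[0,0,0],[0,0,0]]]'

```text
clock: 50.72
tcp_pos: [0.6264, 0.0061, 0.1675]
orientation: [0.988, 0.153, 0.0, 0.001]
wrist_force: [0.0, 0.0, -2.2]
grip_width: 0.199
```

servo_tool --deltas '[[[0,0,1.5],[0,0,0]],[[0,0,0],[0,0,0]],[[0,0,0],[0,0,0]]]'

```text
clock: 51.1
tcp_pos: [0.6266, 0.0061, 0.1663]
orientation: [0.988, 0.153, 0.001, 0.001]
wrist_force: [0.6, 0.0, -0.9]
grip_width: 0.201
```

servo_tool --deltas '[[[0,0,1.5],[0,0,0]],[[0,0,0],[0,0,0]],[[0,0,0],[0,0,0]]]'

```text
clock: 51.48
tcp_pos: [0.6267, 0.0062, 0.1661]
orientation: [0.988, 0.153, 0.001, 0.001]
wrist_force: [-1.1, 1.6, 5.4]
grip_width: 0.196
```

Contact at lid_bar ≈ 0.177 m, exactly the "resting on the thread" height. Now backward.

servo_tool --deltas '[[[0,0,0],[0,0,0]],[[0,0,-0.2],[0,0,-4]],[[0,0,-0.2],[0,0,-4]],[[0,0,-0.2],[0,0,-4]],[[0,0,-0.2],[0,0,-4]],[[0,0,-0.2],[0,0,-4]],[[0,0,-0.2],[0,0,-4]],[[0,0,-0.2],[0,0,-4]],[[0,0,-0.2],[0,0,-4]],[[0,0,0],[0,0,0]]]'

```text
clock: 52.72
tcp_pos: [0.6261, 0.0069, 0.1686]
orientation: [0.908, 0.419, 0.0, 0.0]
wrist_force: [-5.3, 2.8, 10.4]
grip_width: 0.199
```

```bash
cat > st.py <<'E'
from kin import *
M=cur();s=env.state();y=np.degrees(np.arctan2(M[1,0],M[0,0]))
c=M[:3,3]+M[:3,:3]@np.array([0,.001,-.011])
print('t',s['clock'],'yaw',y.round(1),'dot az',(y-90).round(1),'past line',(-27.5-(y-90)).round(1),'bar',c.round(4),'F',s['wrist_force'].round(1),'Tz',s['torque'].round(2),'grip',(s['grip_width']*85.4).round(1),'tilt',np.degrees(np.arccos(-M[2,2])).round(2))
E
python3 st.py
```

```text
Traceback (most recent call last):
  File "st.py", line 4, in <module>
    print('t',s['clock'],'yaw',y.round(1),'dot az',(y-90).round(1),'past line',(-27.5-(y-90)).round(1),'bar',c.round(4),'F',s['wrist_force'].round(1),'Tz',s['torque'].round(2),'grip',(s['grip_width']*85.4).round(1),'tilt',np.degrees(np.arccos(-M[2,2])).round(2))
                                                                                                                                                                                       ^^^^^^^^^^^^^^^^^^^^^^^^^^^^
AttributeError: 'float' object has no attribute 'round'
```

servo_tool --deltas '[[[0,0,0.5],[0,0,-2]],[[0,0,0.5],[0,0,-2]],[[0,0,0.5],[0,0,-2]],[[0,0,0.5],[0,0,-2]],[[0,0,0.3],[0,0,-1.5]],[[0,0,0.3],[0,0,-1.5]],[[0,0,0],[0,0,0]],[[0,0,0],[0,0,0]]]'

```text
clock: 53.72
tcp_pos: [0.6275, 0.0066, 0.1668]
orientation: [0.864, 0.504, 0.001, 0.001]
wrist_force: [-2.5, 1.5, 9.6]
grip_width: 0.197
```

```bash
sed -i "s/(s\['grip_width'\]\*85.4).round(1)/s['grip_width']*85.4/" st.py; python3 st.py
```

```text
t 53.725 yaw 60.5 dot az -29.5 past line 2.0 bar [0.6283 0.0061 0.1778] F [-2.5  1.5  9.6] Tz [ 0.42  0.9  -0.13] grip 16.80650994415029 tilt 0.21
```

servo_tool --deltas '[[[0,0,0.5],[0,0,-1.5]],[[0,0,0.5],[0,0,-1.5]],[[0,0,0.5],[0,0,-1]],[[0,0,0.5],[0,0,0]],[[0,0,0],[0,0,0]]]'

```text
clock: 54.35
tcp_pos: [0.6261, 0.006, 0.1609]
orientation: [0.846, 0.534, -0.0, 0.001]
wrist_force: [-0.0, 1.0, -1.9]
grip_width: 0.2
```

```bash
python3 st.py
```

```text
t 54.35 yaw 64.5 dot az -25.5 past line -2.0 bar [0.627  0.0056 0.1719] F [-0.   1.  -1.9] Tz [0.04 0.02 0.02] grip 17.057032767622392 tilt 0.11
```

The lid dropped in (bar 0.172 m, dot within about 2° of the line). Now screwing clockwise.

servo_tool --deltas '[[[0,0,1],[0,0,0]],[[0,0,0],[0,0,0]],[[0,0,0.5],[0,0,6]],[[0,0,0.5],[0,0,6]],[[0,0,0.5],[0,0,6]],[[0,0,0.5],[0,0,6]],[[0,0,0.5],[0,0,6]],[[0,0,0.5],[0,0,6]],[[0,0,0.5],[0,0,6]],[[0,0,0],[0,0,0]]]'

```text
clock: 55.6
tcp_pos: [0.6262, 0.0059, 0.1569]
orientation: [0.981, 0.196, 0.0, 0.001]
wrist_force: [-1.0, -0.1, -1.7]
grip_width: 0.199
```

```bash
python3 st.py
```

```text
t 55.6 yaw 22.6 dot az -67.4 past line 39.9 bar [0.6266 0.005  0.1679] F [-1.  -0.1 -1.7] Tz [-0.2   0.11 -0.07] grip 17.035613212027112 tilt 0.13
```

servo_tool --deltas '[[[0,0,0.5],[0,0,6]],[[0,0,0.5],[0,0,6]],[[0,0,0.5],[0,0,6]],[[0,0,0.5],[0,0,6]],[[0,0,0.5],[0,0,6]],[[0,0,0.5],[0,0,6]],[[0,0,0.5],[0,0,5]],[[0,0,0.3],[0,0,3]],[[0,0,0],[0,0,0]],[[0,0,0],[0,0,0]]]'

```text
clock: 56.85
tcp_pos: [0.6266, 0.0059, 0.1534]
orientation: [0.983, -0.185, 0.001, 0.001]
wrist_force: [0.3, -0.6, 0.0]
grip_width: 0.2
```

```bash
python3 st.py
```

```text
t 56.85 yaw -21.4 dot az -111.4 past line 83.9 bar [0.6262 0.005  0.1644] F [ 0.3 -0.6  0. ] Tz [-0.35  0.17  0.04] grip 17.081757550109167 tilt 0.15
```

Now the tightening.

servo_tool --deltas '[[[0,0,0.2],[0,0,4]],[[0,0,0],[0,0,4]],[[0,0,0],[0,0,3]],[[0,0,0],[0,0,3]],[[0,0,0],[0,0,3]],[[0,0,0],[0,0,0]],[[0,0,0],[0,0,0]]]'

```text
clock: 57.72
tcp_pos: [0.6258, 0.0066, 0.1528]
orientation: [0.944, -0.329, 0.0, 0.0]
wrist_force: [-1.1, 1.4, -0.6]
grip_width: 0.196
```

```bash
python3 st.py
```

```text
t 57.725 yaw -38.4 dot az -128.4 past line 100.9 bar [0.6252 0.0058 0.1638] F [-1.1  1.4 -0.6] Tz [0.06 0.52 0.2 ] grip 16.748266505840135 tilt 0.05
```

servo_tool --deltas '[[[0,0,0],[0,0,2]],[[0,0,0],[0,0,2]],[[0,0,0],[0,0,0]],[[0,0,0],[0,0,0]]]'

```text
clock: 58.22
tcp_pos: [0.6266, 0.0065, 0.1527]
orientation: [0.932, -0.362, 0.001, 0.0]
wrist_force: [2.0, 4.8, -3.5]
grip_width: 0.195
```

```bash
python3 st.py
```

```text
t 58.225 yaw -42.5 dot az -132.5 past line 105.0 bar [0.6259 0.0058 0.1637] F [ 2.   4.8 -3.5] Tz [0.39 0.11 0.39] grip 16.692933085474035 tilt 0.11
```

servo_tool --deltas '[[[0,0,0],[0,0,2]],[[0,0,0],[0,0,2]],[[0,0,0],[0,0,0]],[[0,0,0],[0,0,0]]]'

```text
clock: 58.72
tcp_pos: [0.6267, 0.0064, 0.1527]
orientation: [0.92, -0.392, 0.001, 0.001]
wrist_force: [2.4, 4.8, -5.3]
grip_width: 0.197
```

```bash
python3 st.py
```

```text
t 58.725 yaw -46.2 dot az -136.2 past line 108.7 bar [0.626  0.0057 0.1637] F [ 2.4  4.8 -5.3] Tz [ 0.57 -0.08  1.72] grip 16.808766794806605 tilt 0.19
```

servo_tool --deltas '[[[0,0,0],[0,0,2]],[[0,0,0],[0,0,2]],[[0,0,0],[0,0,0]],[[0,0,0],[0,0,0]]]'

```text
clock: 59.22
tcp_pos: [0.6265, 0.006, 0.1528]
orientation: [0.905, -0.425, 0.001, 0.001]
wrist_force: [3.0, 4.3, -5.2]
grip_width: 0.199
```

```bash
python3 st.py; python3 - <<'E'
from kin import *
im,c=snap('scene','s15'); im2,c2=snap('side','d15')
cv2.imwrite('pics/s15c.png',np.hstack([cv2.resize(im[130:250,210:330],(400,400),interpolation=cv2.INTER_CUBIC),cv2.resize(im2[110:230,160:280],(400,400),interpolation=cv2.INTER_CUBIC)]))
E
```

```text
t 59.225 yaw -50.4 dot az -140.4 past line 112.9 bar [0.6258 0.0054 0.1638] F [ 3.   4.3 -5.2] Tz [ 0.22 -0.14  1.87] grip 16.997260944539452 tilt 0.16
```

Torque jumped from 0.4 to 1.8 N m: the lid is tight. I'll release, retreat and inspect, including the knocked cup.

servo_tool --deltas '[[[0,0,0],[0,0,0]],[[0,0,0],[0,0,0]],[[0,0,0],[0,0,0]],[[0,0,0],[0,0,0]]]' --jaw 50

```text
clock: 59.82
tcp_pos: [0.6266, 0.0056, 0.1536]
orientation: [0.904, -0.427, 0.001, 0.0]
wrist_force: [-0.8, -1.2, -0.2]
grip_width: 0.585
```

servo_tool --deltas '[[[0,0,-15],[0,0,0]],[[0,0,-35],[0,0,0]],[[0,0,-40],[0,0,0]],[[0,0,-40],[0,0,0]],[[0,0,-40],[0,0,0]],[[0,0,-40],[0,0,0]],[[0,0,0],[0,0,0]],[[0,0,0],[0,0,0]]]'

```text
clock: 60.82
tcp_pos: [0.6258, 0.0065, 0.3631]
orientation: [0.905, -0.426, 0.001, 0.001]
wrist_force: [0.5, 0.1, -0.5]
grip_width: 0.579
```

```bash
python3 - <<'E'
from kin import *
V=T([.55,.11,.37],down(0)); plan(V,7)
E
```

```text
7 x [[-17.2, -8.0, -1.0], [0.01, -0.02, -7.21]]
```

servo_tool --deltas '[[[-17.2,-8,-1],[0,0,-7.21]],[[-17.2,-8,-1],[0,0,-7.21]],[[-17.2,-8,-1],[0,0,-7.21]],[[-17.2,-8,-1],[0,0,-7.21]],[[-17.2,-8,-1],[0,0,-7.21]],[[-17.2,-8,-1],[0,0,-7.21]],[[-17.2,-8,-1],[0,0,-7.21]],[[0,0,0],[0,0,0]],[[0,0,0],[0,0,0]]]'

```text
clock: 61.95
tcp_pos: [0.5501, 0.1098, 0.3686]
orientation: [1.0, -0.001, -0.0, 0.001]
wrist_force: [-0.1, -0.2, -0.2]
grip_width: 0.589
```

```bash
python3 - <<'E'
from kin import *
s=env.state();print(s['clock'],s['tcp_pos'].round(3))
im,c=snap('wrist','w16'); cv2.imwrite('pics/w16b.png',cv2.resize(im[:300],(800,469),interpolation=cv2.INTER_CUBIC))
hsv=cv2.cvtColor(im,cv2.COLOR_BGR2HSV)
m=((hsv[...,0]>100)&(hsv[...,0]<130)&(hsv[...,1]>100)&(hsv[...,2]>20)).astype(np.uint8)
cn=max(cv2.findContours(m,cv2.RETR_EXTERNAL,cv2.CHAIN_APPROX_NONE)[0],key=cv2.contourArea)[:,0,:]
zt=.149
w=np.array([at(c,x,y,zt,True)[:2] for x,y in cn]); s=least_squares(lambda p:np.hypot(w[:,0]-p[0],w[:,1]-p[1])-p[2],[.626,.006,.053],loss='soft_l1',f_scale=.001).x; print('lid circle',s.round(4))
m=((hsv[...,0]>20)&(hsv[...,0]<34)&(hsv[...,1]>130)&(hsv[...,2]>60)).astype(np.uint8)
n,l,st,ce=cv2.connectedComponentsWithStats(m)
for i in range(1,n):
    if st[i,4]>8: d=at(c,*ce[i],zt,True);print('yellow',st[i],ce[i].round(1),d.round(4),'past line',(-27.5-np.degrees(np.arctan2(d[1]-s[1],d[0]-s[0])))%360,np.hypot(*(d[:2]-s[:2])))
E
```

```text
61.95 [0.55  0.11  0.369]
lid circle [0.6222 0.0126 0.051 ]
yellow [282 261   8   8  55] [285.7 264.4] [ 0.5937 -0.0272  0.149 ] past line 98.11741978392281 0.04897516663489092
```

View pics/w16b.png

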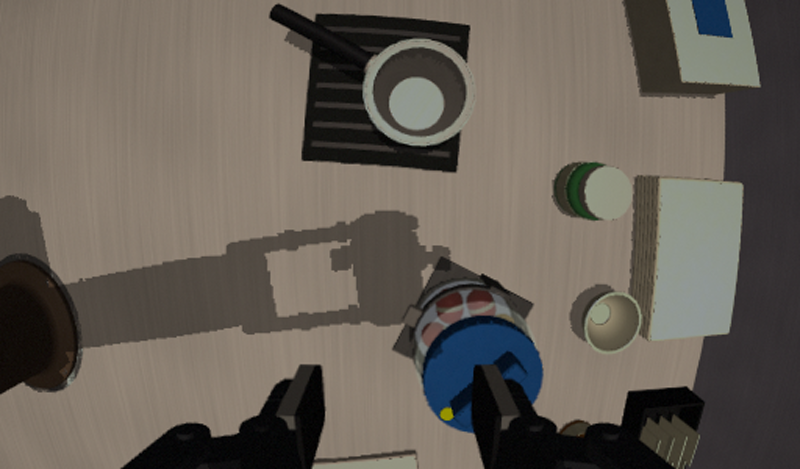

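The lid sits on the neck with the dot at (447,414); the cup stands upright and empty at (418,92), near the right edge of the mat. I'll check the cup's distance from the mat centre.

```bash
python3 - <<'E'
from kin import *
c=load('w16');k=1/1.5625
f=lambda u,v,z: at(c,u*k,v*k,z,True)[:2]
cup=f(418,92,.083);foot=f(416,103,.006);mat=np.mean([f(318,15,.003),f(469,27,.003),f(456,171,.003),f(302,160,.003)],0)
print(cup,foot,mat,np.hypot(*(cup-mat)),np.hypot(*(foot-mat)))
d=at(c,285.7,264.4,.1485,True)[:2]-[.626,.006]; print(np.hypot(*d),-27.5-np.degrees(np.arctan2(d[1],d[0])))
E
```

```text
[0.56884932 0.25492974] [0.57006717 0.25609102] [0.53784443 0.27180681] 0.035300683500888545 0.03585095728686248
0.046415981163998817 106.40009499763576
```

```bash
python3 -c "
from rig import ticket
print(ticket.close_job())"
```

```text
the job is handed in; nothing more can be done
None
```

I've handed the job in: all six cheeses are in the canister, the lid is screwed on tight, and the cup is back upright on the mat.

- **Cheeses:** I tipped three from the steel cup to 112° over the mouth and picked three off the board. A picture taken just before the lid went on shows all six inside.
- **Cup:** Held upright and still after tipping, it pulled about 1.6 N on average (single readings 1.0–2.1 N), against 1.96 N expected for an empty cup. The pictures also show it empty. It was knocked about 3 cm aside during the run. In the last picture it stands upright, about 35 mm from the mat's centre (limit 70 mm).
- **Lid:** I set it on the thread 45° past the line (bar 32 mm above the mouth). Turned back, it dropped to 27 mm with the dot within about 2° of the line. I then screwed it down until the bar sat 18.8 mm above the mouth and the torque rose from 0.4 to 1.8 N m. The dot ended about 106° past the line (96° needed). I know the line's direction only to about 2–3°.

**Checks that disagreed:**
- The last automatic circle fit of the lid gave 98°, but a finger covered part of the lid there. I used the known canister centre instead, which gives 106°.
- The gripper's final angle read 113°, because the pads slipped a few degrees once the lid was tight.

The bystanders looked unmoved in the pictures, but I did not measure them. The run took about 62 s of the 210 s allowed.

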